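# Hang the rinsed parts tubs to dry

### The arm

A 6-joint arm with a two-finger parallel gripper is mounted at the origin on the work surface. World frame = base frame: x ahead of the robot, y to its left, z up, the work surface at z = 0. Lengths are in m, angles in rad, forces in N, time in s.
With the tool pointing down it reaches from about 0.3 to 0.875 m from the base axis. Payload 6.4 kg.
Tool frame: the origin (TCP) lies midway between the tips of the shut fingers; the grasp point (between the pads) lies 19 mm behind it (manip.hold_point_z is the distance from the TCP to the grasp point, in m); z points along the fingers, y is the line along which they close (so a half turn about z gives the same grasp; the last joint's range is limited). The gripper opens to 85 mm and grips with 20 to 120 N. Pads are 22 mm wide; open, the fingers measure 114 mm over their backs; the gripper's body (76 mm by 85 mm) begins 54 mm behind the grasp point. The pads swing forward as they close: fully open they stand 13 mm farther back than shut.
Start: joints at [-1.449, 0.181, 1.607, -0, 1.354, -0.206], TCP at [0.185, -0.544, 0.203] pointing down, gripper open.
Joint ranges: [-2.99, 2.99], [-0.89, 2.07], [0.3, 2.58], [-1.14, 4.28], [0, 2.63], [-3.12, 3.12]. Speed limits (rad/s): [2.57, 2.57, 3.01, 3.14, 3.14, 3.14].

### API

Orientations are given as a unit quaternion [w, x, y, z].
In Python, from rig import manip, read_camera, get_calibration, ticket gives the robot as it stands.
- The arm moves only by the tool jog_arm, never from a script. Its argument "motion" is a list that holds one entry, the list of rows, each a list of 7 numbers: the shift along the world's x, y, z normalised to -1 to 1, where 1 is 50 mm, then the turn, a rotation vector about the world's x, y, z normalised to -1 to 1, where 1 is 0.15 rad, then the opening, from 0 (shut) to 1 (fully open). A call has 1 to 10 rows; each row shifts and turns the commanded pose from where the row before left it; what a row does not reach is not made up. A row lasts 1/8 s, in which the tool goes at most 62.5 mm and 10.7 degrees, less where a joint would pass 70% of its speed; a pose out of reach is approached as far as the arm can. A call with a number of a shift or a turn outside -1 to 1 is refused whole. A call with a gripper value outside its range is refused whole. The fingers move at their own pace and stop on an object; "newtons" is the grip in N (left out, the last holds). Time passes only in rows, so rows that do not move let the fingers close. It gives the time, the measured TCP pose, the force, the opening and the grip force at its end, in the units of the state.
- manip.get_state(): the state, without advancing time (a new reading comes with each control period).
- read_camera(name): name is "scene" or "top" or "wrist"; returns (picture, depth): 400x640x3 uint8, red, green, blue; 400x640 float32, m along the optical axis (not along the pixel's ray), 0 where there is no reading.
- get_calibration(name): a dict with "mtx" (3x3 intrinsics, pixels), "distortion" ([k1, k2, p1, p2, k3] as OpenCV has them; the pictures are not rectified), "R" (3x3) and "t" (3): a world point X has camera coordinates R X + t. Camera axes: x right, y down, z forward; pixel columns grow to the right and rows downward; lengths in m; the calibration is good to about 2 mm. A picture is of the moment at which its call begins: read the wrist's pose just before it. get_calibration takes no time and is no camera call; for the wrist camera it gives the pose at the moment of the call.
- ticket.hand_in(): hands the job in; it is judged then, once.
The state is a dict: "time": time; "joint_positions": joint angles; "dq": joint speeds; "tau": joint torques, N m; "tcp_pos": TCP position; "tcp_rot": TCP orientation; "ft_force": force on the tool from outside, world axes, zero at the start; "wrist_torque": the same for the moment, N m; "width": finger opening in m; "grip_force": force on a finger pad.
Only numpy, scipy, OpenCV 4.12 (cv2) and the standard library are available. Lean on these libraries where they do the work, as an engineer would, in place of code of your own. Each camera call takes 0.05 s, during which the arm holds its last target. There are 200 camera calls.

### The job

Hang every rinsed tub that is the same size as the sample on the drying stand upside down on a free peg of its own, fully down and upright, and put the odd-sized tubs in the grey bin. Once all the right-sized tubs hang, push the blower lever fully over, away from you, and leave the other things on the desk where they are.

Things in the scene. Friction and masses are not known exactly. Their poses are not given: they have to be found in the camera images.
- tub1: white square plastic tub of the right size, the same as the sample: 46 x 46 mm across, 70 mm long, about 60 g; wall and bottom 4 mm, open at one end. It starts lying on its side on the mat, mouth facing the robot. Origin at the middle of its outer box; its x axis runs along its length towards the open mouth. May be absent.
- tub2: white square plastic tub of the right size, the same as the sample: 46 x 46 mm across, 70 mm long, about 60 g; wall and bottom 4 mm, open at one end. It starts lying on its side on the mat, mouth facing the robot. Origin at the middle of its outer box; its x axis runs along its length towards the open mouth. May be absent.
- tub3: white square plastic tub of the right size, the same as the sample: 46 x 46 mm across, 70 mm long, about 60 g; wall and bottom 4 mm, open at one end. It starts lying on its side on the mat, mouth facing the robot. Origin at the middle of its outer box; its x axis runs along its length towards the open mouth. May be absent.
- tub4: white square plastic tub of the right size, the same as the sample: 46 x 46 mm across, 70 mm long, about 60 g; wall and bottom 4 mm, open at one end. It starts lying on its side on the mat, mouth facing the robot. Origin at the middle of its outer box; its x axis runs along its length towards the open mouth. May be absent.
- tub_short: white square plastic tub like the others but too short: 46 x 46 mm across, only 48 mm long; wall and bottom 4 mm, open at one end. It starts lying on its side on the mat, mouth facing the robot. Origin at the middle of its outer box; its x axis runs along its length towards the open mouth
- tub_narrow: white square plastic tub like the others but too narrow: 34 x 34 mm across, 70 mm long; wall and bottom 4 mm, open at one end. It starts lying on its side on the mat, mouth facing the robot. Origin at the middle of its outer box; its x axis runs along its length towards the open mouth
- stand: drying stand, fixed: grey base 90 x 610 x 12 mm, row of five steel pegs 105 mm apart (28 mm thick, top 72 mm above the base, last 11 mm tapered to an 18 mm flat); the left-hand one holds the sample, four are free. Air duct 45 mm high along the far edge. Origin on the desk under the left free peg (next to the sample's neighbour), x away from the robot, y left along the row, z up
- peg1 (a point): middle of the flat top of free peg 1 (counted from the right; 4 is next to the sample), 84 mm above the desk. On a seated right-sized tub the inside of its bottom rests here, so its middle hangs 31 mm below this point
- peg2 (a point): middle of the flat top of free peg 2 (counted from the right; 4 is next to the sample), 84 mm above the desk. On a seated right-sized tub the inside of its bottom rests here, so its middle hangs 31 mm below this point
- peg3 (a point): middle of the flat top of free peg 3 (counted from the right; 4 is next to the sample), 84 mm above the desk. On a seated right-sized tub the inside of its bottom rests here, so its middle hangs 31 mm below this point
- peg4 (a point): middle of the flat top of free peg 4 (counted from the right; 4 is next to the sample), 84 mm above the desk. On a seated right-sized tub the inside of its bottom rests here, so its middle hangs 31 mm below this point
- sample (a point): middle of the sample tub, which hangs upside down on the left-hand peg as part of the stand (fixed); 46 x 46 x 70 mm
- blower (a joint): blower lever on the right end of the stand, in rad: 0 off (leaning 0.5 rad towards the robot), 1.0 on (leaning 0.5 rad away from it); swings freely with a little friction (under 2 N at the tip) and stays where it is left
- blower_tip (a point): centre of the lever's black ball, 26 mm wide, 80 mm from the pivot on a 10 mm thick steel rod
- blower_pivot (a point): pivot of the lever, 34 mm above the desk; the lever swings in the stand's x-z plane
- bin: open grey plastic bin for odd sizes, fixed, outside 150 (x) x 220 (y) x 60 mm high, walls and floor 5 mm; origin at the centre of its underside, axes along its sides
- tape_roll: roll of tape lying flat, 84 mm wide, 24 mm high; loose bystander, origin at the centre of its underside
- stapler: black and grey stapler, 120 x 30 x 35 mm; loose bystander, origin at the centre of its underside
- pen_pot: black pen pot with pens, 70 mm wide, 95 mm high (pens to 155); loose bystander, origin at the centre of its underside
- note_pad: yellow note pad 76 x 76 x 12 mm; loose bystander, origin at the centre of its underside
- eraser: eraser 50 x 22 x 12 mm; loose bystander, origin at the centre of its underside
- glue_stick: standing green glue stick, 29 mm wide, 95 mm high; loose bystander, origin at the centre of its underside
Mind the look-alikes: they are no part of the job. What is shaped like the tub1 but black or red is not meant. What is shaped like the tub_short but pink is not meant.

How it is judged:
By the outcome, as a careful person would: the job done as asked, in the order asked, and still so for the second after the job is handed in, with the robot touching nothing.
Of tub1, tub2, tub3, tub4 only 3 to 4 are there at a start; the rules pass over those that are not, and their reading is None.
At some moment in a run one of tub1, tub2, tub3, tub4, tub_short, tub_narrow may be knocked a few centimetres aside while the robot is not near it.
It also fails if it takes over 210 s, if anything falls off the work surface, if the arm or the gripper's body presses on something with over 40 N, if the wrist force passes 120 N, or if a joint passes its speed limit or range.

## Working session

There is one attempt and no reset: what is moved stays moved. The work goes in short steps, Python scripts to look and compute and a tool call to move; the robot and the scene stay as the last step left them, time stands still between calls to the robot, and variables do not carry over. Pictures are saved under pics/ and viewed, at most 14 in all, crops included, and the job is handed in when it is done.

Besides the shell and the picture viewer there is one more tool, called after "Emit:" as name(argument=value, ...), one argument or row to a line, values as JSON. jog_arm: Moves the arm, as the interface text tells. Scaled input: -1 to 1 covers 50 mm each way for a shift and 0.15 rad each way for a turn. Its arguments: {"type":"object","properties":{"motion":{"type":"array","items":{"type":"array","items":{"type":"array","items":{"type":"number","minimum":-1,"maximum":1}}}},"newtons":{"type":"number"}},"required":["motion"]}

```bash
ls; mkdir -p pics; python3 - <<'E'
from rig import manip, read_camera, get_calibration
import cv2,numpy as np
print(manip.get_state(), manip.hold_point_z)
for n in ("scene","top"):
    p,d=read_camera(n); cv2.imwrite(f"pics/{n}0.png",p[:,:,::-1]); np.save(f"pics/{n}0.npy",d)
    c=get_calibration(n); print(n,c, -np.array(c["R"]).T@np.array(c["t"]))
E
```

```text
pics
{'time': 0.0, 'joint_positions': array([-1.44931421e+00,  1.81556661e-01,  1.60801487e+00, -4.89449300e-06,
        1.35381393e+00, -2.06315185e-01]), 'dq': array([-0.00080401,  0.00043368,  0.00100954,  0.00130419, -0.00148481,
       -0.00026247]), 'tau': array([ 7.81897979e-04, -4.44872367e+01, -3.51340628e+01, -3.30524390e-04,
        9.03712789e-03, -1.28243357e-05]), 'tcp_pos': array([ 0.18505716, -0.54376175,  0.20257211]), 'tcp_rot': array([-8.95694190e-04,  9.86598173e-01,  1.63166298e-01,  3.56235035e-05]), 'ft_force': array([0.1721238 , 0.08900121, 0.19375648]), 'wrist_torque': array([ 0.00122305, -0.00402962, -0.01707352]), 'grip_force': 0.0, 'width': 0.0854267047484787} 0.0187
scene {'mtx': array([[365.5215121 ,   0.        , 320.8497664 ],
       [  0.        , 365.5215121 , 196.97248148],
       [  0.        ,   0.        ,   1.        ]]), 'distortion': array([0.01188719, 0.        , 0.        , 0.        , 0.        ]), 'R': array([[ 0.55042272,  0.83463486,  0.02048122],
       [ 0.500926  , -0.31052497, -0.80786595],
       [-0.66791315,  0.45492734, -0.5890103 ]]), 't': array([-0.35726918, -0.17111407,  1.53111957])} [ 1.30501946 -0.45149404  0.77092527]
top {'mtx': array([[450.87170289,   0.        , 312.7767903 ],
       [  0.        , 450.87170289, 199.09560345],
       [  0.        ,   0.        ,   1.        ]]), 'distortion': array([-0.12262963,  0.        ,  0.        ,  0.        ,  0.        ]), 'R': array([[-0.00792522, -0.9998379 , -0.01616652],
       [-0.99854969,  0.00877388, -0.05311818],
       [ 0.05325141,  0.0157221 , -0.99845736]]), 't': array([0.09218739, 0.52125797, 1.52019722])} [0.44027994 0.06369831 1.54703073]
```

View pics/top0.png

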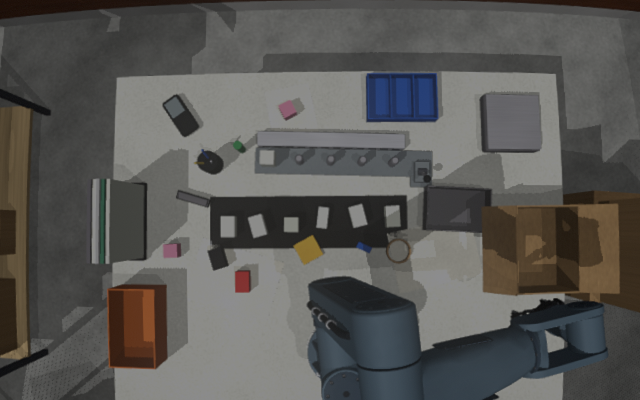

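View pics/scene0.png

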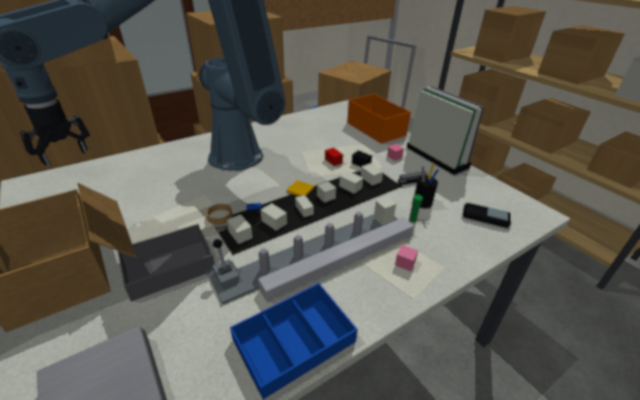

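Top view: six white tubs lie on the black mat at (228,226), (258,225), (291,224), (322,217), (357,215) and (392,215). The one at (291,224) looks short and (322,217) looks narrow. The grey bin is at (457,209), the pegs at (299..394,160), the lever at (423,172). The black (218,258), red (243,281) and pink (172,250) ones are look-alikes. Next: measure.

```bash
cat > h.py <<'E'
import numpy as np,cv2
from rig import manip, read_camera, get_calibration
def cloud(n,d,c=None):
    c=c or get_calibration(n); h,w=d.shape
    uv=np.stack(np.meshgrid(np.arange(w),np.arange(h)),-1).reshape(-1,1,2).astype(np.float32)
    xy=cv2.undistortPoints(uv,c["mtx"],c["distortion"]).reshape(h,w,2)
    P=np.dstack([xy,np.ones((h,w))])*d[...,None]
    return (P-np.array(c["t"]))@np.array(c["R"])
def rects(mask,P,amin=60):
    n,l,s,ce=cv2.connectedComponentsWithStats(mask.astype(np.uint8))
    out=[]
    for i in range(1,n):
        if s[i,4]<amin: continue
        Q=P[l==i]; r=cv2.minAreaRect((Q[:,:2]*1000).astype(np.float32))
        out.append((ce[i].round().astype(int).tolist(),s[i,4],np.round(r[0],1).tolist(),np.round(r[1],1).tolist(),round(r[2],1),np.round(np.median(Q[:,2])*1000,1)))
    return out
E
cat > look.py <<'E'
from h import *
p,d=read_camera("top"); P=cloud("top",d); z=P[...,2]
hsv=cv2.cvtColor(p,cv2.COLOR_RGB2HSV)
roi=np.zeros(z.shape,bool); roi[190:255,205:412]=1
m=roi&(z>.024)&(z<.056)&(hsv[...,1]<60)&(hsv[...,2]>90)
for r in rects(m,P): print("tub",*r)
E
python3 look.py; python3 - <<'E'
from h import *
p,d=read_camera("top"); P=cloud("top",d); z=P[...,2]
def box(x0,x1,y0,y1,lo,hi):
    m=np.zeros(z.shape,bool); m[y0:y1,x0:x1]=1; return m&(z>lo)&(z<hi)
print("desk z",np.median(z[300:330,180:210]),"mat z",np.median(z[240:246,225:290]))
for r in rects(box(285,410,148,172,.065,.1),P,5): print("peg",*r)
for r in rects(box(250,282,145,170,.065,.1),P,5): print("sample",*r)
for r in rects(box(250,414,125,150,.03,.07),P,50): print("duct",*r)
for r in rects(box(408,440,155,190,.015,.2),P,5): print("lever",*r)
for r in rects(box(408,440,155,190,.07,.2),P,3): print("levertop",*r)
for r in rects(box(418,495,180,238,.04,.08),P,50): print("bin",*r)
cv2.imwrite("pics/c1.png",cv2.resize(p[120:270,200:500,::-1],None,fx=2.6,fy=2.6,interpolation=cv2.INTER_CUBIC))
E
```

```text
tub [357, 216] 292 [463.8, -60.5] [69.4, 46.3] 13.9 46.7
tub [322, 217] 210 [458.9, 57.2] [33.9, 69.0] 82.8 35.6
tub [392, 216] 272 [462.2, -177.4] [66.9, 46.1] 3.0 47.0
tub [257, 225] 293 [432.8, 275.3] [69.8, 45.6] 15.5 47.0
tub [227, 227] 279 [430.9, 373.6] [46.6, 63.7] 89.8 47.2
tub [290, 225] 195 [436.3, 162.2] [44.1, 43.3] 89.7 46.9
desk z 0.00113881708528403 mat z 0.0021968014966023196
peg [298, 159] 58 [652.7, 132.7] [23.5, 23.5] 89.3 81.3
peg [330, 159] 60 [649.6, 28.3] [26.8, 26.1] 18.3 82.0
peg [362, 160] 61 [646.4, -76.1] [26.0, 26.2] 86.7 81.2
peg [394, 161] 61 [643.3, -181.1] [25.6, 26.0] 43.4 81.3
sample [266, 158] 220 [655.4, 238.8] [47.3, 45.2] 89.9 88.9
duct [331, 140] 2275 [720.7, 23.9] [502.0, 53.6] 88.4 45.8
lever [410, 157] 6 [664.0, -243.9] [4.2, 16.7] 59.7 17.7
lever [421, 172] 392 [613.3, -285.4] [70.5, 92.5] 82.4 38.1
lever [431, 187] 48 [554.2, -316.6] [51.0, 13.7] 84.6 54.1
levertop [426, 178] 61 [581.7, -279.1] [22.6, 30.2] 66.2 116.3
bin [451, 203] 364 [482.8, -398.6] [223.6, 148.8] 86.7 58.7
```

View pics/c1.png

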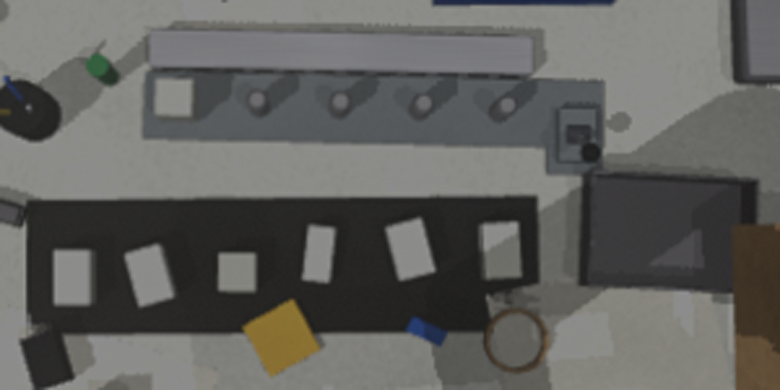

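The enlarged crop confirms it. Four 46 x 70 white tubs are at crop (73,277), (150,275), (410,250) and (501,250). The short one is at (237,272), square-looking, and the narrow one is at (320,254), with its top at only 35 mm. The red and black look-alikes are off the mat. Next I write a small planner and move over the right-hand tub.

```bash
cat > look.py <<'E'
from h import *
p,d=read_camera("top"); P=cloud("top",d); z=P[...,2]
roi=np.zeros(z.shape,bool); roi[190:252,205:412]=1
m=roi&(z>.03)&(z<.056)
for r in rects(m,P): print("tub",*r)
E
cat > plan.py <<'E'
# plan.py gx gy gz(mm, grasp point) yaw tilt(rad) [n] : rows from the present commanded/measured pose
import sys
from h import *
from scipy.spatial.transform import Rotation as Ro
G=.022
def target(g,yaw,tilt):
    R=Ro.from_euler("z",yaw)*Ro.from_euler("y",tilt)*Ro.from_quat([1,0,0,0])
    return np.array(g)/1000+R.apply([0,0,G]),R
def pose():
    s=manip.get_state(); q=s["tcp_rot"]; return s["tcp_pos"],Ro.from_quat([q[1],q[2],q[3],q[0]]),s
def rows(p0,R0,p1,R1,n):
    dp=(p1-p0)/.05; w=(R1*R0.inv()).as_rotvec()/.15
    n=max(n,int(np.ceil(max(abs(dp).max(),abs(w).max())/.97)))
    return n,np.round(np.r_[dp,w]/n,3).tolist()
if __name__=="__main__":
    p,R,s=pose(); a=[x for x in sys.argv[1:]]
    for k in a:  # legs "gx,gy,gz,yaw,tilt[,n]"
        v=[float(x) for x in k.split(",")]
        p1,R1=target(v[:3],v[3],v[4]); print(k,"->",*rows(p,R,p1,R1,int(v[5]) if len(v)>5 else 1)); p,R=p1,R1
    print("t",round(s["time"],2),"q",s["joint_positions"].round(3),"tcp",s["tcp_pos"].round(4),"w",round(s["width"],4),"F",s["ft_force"].round(1))
E
python3 look.py; python3 plan.py 300,-350,300,0,0,5 462,-177,160,.05,.785,5
```

```text
tub [357, 216] 299 [463.4, -60.2] [69.9, 46.1] 14.6 47.0
tub [322, 218] 192 [458.7, 57.1] [33.7, 69.4] 82.4 35.0
tub [392, 216] 294 [461.9, -177.7] [66.9, 48.1] 1.6 46.9
tub [257, 226] 293 [432.6, 275.8] [70.1, 46.5] 15.9 47.3
tub [228, 226] 298 [431.0, 373.1] [47.0, 64.1] 89.4 46.8
tub [290, 224] 196 [436.3, 162.1] [43.7, 43.4] 89.6 47.2
300,-350,300,0,0,5 -> 5 [0.46, 0.776, 0.3, -0.001, 0.0, -0.437]
462,-177,160,.05,.785,5 -> 6 [0.488, 0.574, -0.445, -0.022, 0.872, 0.053]
t 0.25 q [-1.449  0.181  1.607 -0.     1.354 -0.206] tcp [ 0.1851 -0.5441  0.203 ] w 0.0856 F [0.  0.3 0.3]
```

Emit:
jog_arm(
  motion=[
    [[0.46,0.776,0.3,0,0,-0.437,1],[0.46,0.776,0.3,0,0,-0.437,1],[0.46,0.776,0.3,0,0,-0.437,1],[0.46,0.776,0.3,0,0,-0.437,1],[0.46,0.776,0.3,0,0,-0.437,1]],
  ],
  newtons=40,
)

```text
time: 0.88
tcp_pos: [0.3007, -0.349, 0.279]
tcp_rot: [0.0, 1.0, -0.001, 0.0]
ft_force: [0.8, -0.9, 1.3]
width: 0.0853
grip_force: 0.0
```

Emit:
jog_arm(
  motion=[
    [[0.488,0.574,-0.445,-0.022,0.872,0.053,1],[0.488,0.574,-0.445,-0.022,0.872,0.053,1],[0.488,0.574,-0.445,-0.022,0.872,0.053,1],[0.488,0.574,-0.445,-0.022,0.872,0.053,1],[0.488,0.574,-0.445,-0.022,0.872,0.053,1],[0.488,0.574,-0.445,-0.022,0.872,0.053,1],[0,0,0,0,0,0,1]],
  ],
)

```text
time: 1.75
tcp_pos: [0.4448, -0.1743, 0.1365]
tcp_rot: [0.007, 0.921, 0.027, -0.389]
ft_force: [-0.6, -0.5, -0.6]
width: 0.0854
grip_force: 0.0
```

```bash
python3 plan.py 462,-177,160,.05,.785,1 462,-177,30,.05,.785,5 462,-177,190,.05,.785,4 600,-181,200,-.03,-.785,10 643,-181,150,-.03,-.785,4
```

```text
462,-177,160,.05,.785,1 -> 1 [0.034, -0.07, 0.159, -0.05, -0.103, -0.034]
462,-177,30,.05,.785,5 -> 5 [0.0, 0.0, -0.52, 0.0, 0.0, 0.0]
462,-177,190,.05,.785,4 -> 4 [0.0, 0.0, 0.8, 0.0, 0.0, 0.0]
600,-181,200,-.03,-.785,10 -> 11 [0.307, -0.007, 0.018, 0.01, -0.952, -0.038]
643,-181,150,-.03,-.785,4 -> 4 [0.215, 0.0, -0.25, 0.0, 0.0, 0.0]
t 1.75 q [-0.397  0.649  1.333 -0.33   1.891  1.132] tcp [ 0.4448 -0.1743  0.1365] w 0.0854 F [-0.6 -0.5 -0.6]
```

Emit:
jog_arm(
  motion=[
    [[0.034,-0.07,0.159,-0.05,-0.103,-0.034,1],[0,0,0,0,0,0,1]],
  ],
)

```text
time: 2.0
tcp_pos: [0.4496, -0.1837, 0.1571]
tcp_rot: [0.014, 0.928, 0.018, -0.372]
ft_force: [0.4, -0.3, -0.1]
width: 0.0853
grip_force: 0.0
```

```bash
python3 look.py; python3 plan.py 462,-177,160,.05,.785,1 462,-177,30,.05,.785,5
```

```text
tub [322, 217] 202 [458.8, 57.2] [33.9, 69.5] 82.7 35.7
tub [257, 226] 295 [432.6, 275.8] [70.1, 46.6] 16.0 47.3
tub [228, 227] 292 [430.8, 373.2] [64.6, 47.2] 0.4 47.2
tub [290, 224] 196 [436.3, 162.1] [43.6, 43.3] 89.6 46.8
462,-177,160,.05,.785,1 -> 1 [-0.056, 0.115, -0.249, 0.074, 0.155, 0.046]
462,-177,30,.05,.785,5 -> 5 [0.0, 0.0, -0.52, 0.0, 0.0, 0.0]
t 2.05 q [-0.409  0.608  1.332 -0.332  1.891  1.132] tcp [ 0.4493 -0.1835  0.1569] w 0.0854 F [0.5 0.9 0.7]
```

Emit:
jog_arm(
  motion=[
    [[-0.034,0.07,-0.159,0.05,0.103,0.034,1],[0,0,0,0,0,0,1],[0,0,0,0,0,0,1],[0,0,0,0,0,0,1]],
  ],
)

```text
time: 2.55
tcp_pos: [0.4465, -0.1782, 0.145]
tcp_rot: [0.01, 0.924, 0.023, -0.382]
ft_force: [0.3, -1.1, -0.4]
width: 0.0855
grip_force: 0.0
```

Emit:
jog_arm(
  motion=[
    [[0,0,0,0,0,0,1],[0,0,0,0,0,0,1],[0,0,0,0,0,0,1]],
  ],
)

```text
time: 2.92
tcp_pos: [0.4466, -0.1782, 0.145]
tcp_rot: [0.01, 0.924, 0.023, -0.382]
ft_force: [0.6, 0.3, -0.1]
width: 0.0856
grip_force: 0.0
```

```bash
python3 plan.py 462,-177,160,.05,.785,1 462,-177,30,.05,.785,5
```

```text
462,-177,160,.05,.785,1 -> 1 [-0.002, 0.008, -0.01, -0.0, 0.0, -0.003]
462,-177,30,.05,.785,5 -> 5 [0.0, 0.0, -0.52, 0.0, 0.0, 0.0]
t 2.92 q [-0.402  0.632  1.333 -0.332  1.891  1.132] tcp [ 0.4466 -0.1782  0.145 ] w 0.0856 F [ 0.6  0.3 -0.1]
```

Emit:
jog_arm(
  motion=[
    [[0,0,-0.52,0,0,0,1],[0,0,-0.52,0,0,0,1],[0,0,-0.52,0,0,0,1],[0,0,-0.52,0,0,0,1],[0,0,-0.52,0,0,0,1],[0,0,0,0,0,0,1],[0,0,0,0,0,0,1]],
  ],
)

```text
time: 3.8
tcp_pos: [0.4467, -0.1783, 0.0152]
tcp_rot: [0.01, 0.924, 0.023, -0.382]
ft_force: [0.1, -0.2, 0.8]
width: 0.0855
grip_force: 0.0
```

Emit:
jog_arm(
  motion=[
    [[0,0,0,0,0,0,0],[0,0,0,0,0,0,0],[0,0,0,0,0,0,0],[0,0,0,0,0,0,0],[0,0,0,0,0,0,0],[0,0,0,0,0,0,0]],
  ],
  newtons=30,
)

```text
time: 4.55
tcp_pos: [0.4471, -0.1784, 0.0159]
tcp_rot: [0.01, 0.924, 0.023, -0.382]
ft_force: [1.9, 1.3, 6.1]
width: 0.0453
grip_force: 31.5
```

Emit:
jog_arm(
  motion=[
    [[0,0,0.8,0,0,0,0],[0,0,0.8,0,0,0,0],[0,0,0.8,0,0,0,0],[0,0,0.8,0,0,0,0],[0,0,0,0,0,0,0]],
  ],
)

```text
time: 5.18
tcp_pos: [0.4482, -0.1789, 0.1778]
tcp_rot: [0.011, 0.925, 0.023, -0.38]
ft_force: [0.2, -0.6, -1.1]
width: 0.0454
grip_force: 30.9
```

```bash
python3 - <<'E'
from h import *
p,d=read_camera("scene"); cv2.imwrite("pics/s1.png",cv2.resize(p[80:330,100:420,::-1],None,fx=2.4,fy=2.4))
E
python3 plan.py 462,-177,190,.05,.785 590,-181,210,-.03,-.785,10 643,-181,150,-.03,-.785,4
```

```text
462,-177,190,.05,.785 -> 1 [-0.015, 0.014, -0.027, 0.007, 0.021, -0.003]
590,-181,210,-.03,-.785,10 -> 11 [0.289, -0.007, 0.036, 0.01, -0.952, -0.038]
643,-181,150,-.03,-.785,4 -> 4 [0.265, 0.0, -0.3, 0.0, 0.0, 0.0]
t 5.22 q [-0.402  0.595  1.32  -0.337  1.935  1.115] tcp [ 0.4472 -0.1785  0.1758] w 0.0456 F [-0.2  1.  -1.1]
```

View pics/s1.png

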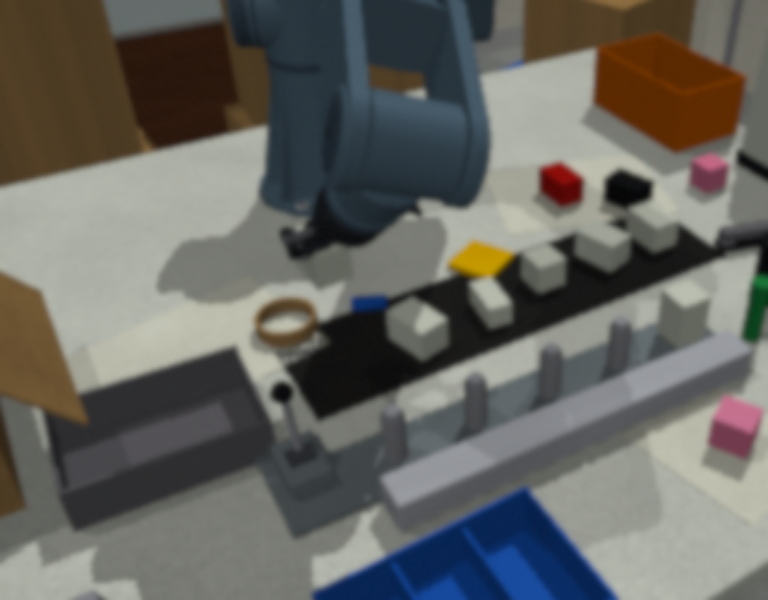

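Tub lifted cleanly (grip 31 N, width 45 mm). Next: flip it and go over the right-hand peg.

Emit:
jog_arm(
  motion=[
    [[0.278,-0.007,0.036,0.01,-0.952,-0.038,0],[0.278,-0.007,0.036,0.01,-0.952,-0.038,0],[0.278,-0.007,0.036,0.01,-0.952,-0.038,0],[0.278,-0.007,0.036,0.01,-0.952,-0.038,0],[0.278,-0.007,0.036,0.01,-0.952,-0.038,0],[0.278,-0.007,0.036,0.01,-0.952,-0.038,0],[0.278,-0.007,0.036,0.01,-0.952,-0.038,0],[0.278,-0.007,0.036,0.01,-0.952,-0.038,0],[0.278,-0.007,0.036,0.01,-0.952,-0.038,0],[0.278,-0.007,0.036,0.01,-0.952,-0.038,0]],
  ],
)

```text
time: 6.48
tcp_pos: [0.5849, -0.1814, 0.1914]
tcp_rot: [0.006, 0.948, -0.011, 0.317]
ft_force: [0.2, 1.5, -0.5]
width: 0.0452
grip_force: 30.9
```

Emit:
jog_arm(
  motion=[
    [[0.278,-0.007,0.036,0.01,-0.952,-0.038,0],[0,0,0,0,0,0,0],[0,0,0,0,0,0,0],[0,0,0,0,0,0,0]],
  ],
)

```text
time: 6.98
tcp_pos: [0.5999, -0.1822, 0.1955]
tcp_rot: [0.006, 0.924, -0.013, 0.382]
ft_force: [0.8, 0.1, 0.3]
width: 0.0451
grip_force: 30.9
```

```bash
python3 plan.py 584,-181,210,-.03,-.785 637,-181,150,-.03,-.785,4 637,-181,54,-.03,-.785,5
```

```text
584,-181,210,-.03,-.785 -> 1 [-0.007, 0.015, -0.02, 0.005, -0.012, -0.012]
637,-181,150,-.03,-.785,4 -> 4 [0.265, 0.0, -0.3, 0.0, 0.0, 0.0]
637,-181,54,-.03,-.785,5 -> 5 [0.0, 0.0, -0.384, 0.0, 0.0, 0.0]
t 6.97 q [-0.76  -0.097  2.136  0.872  0.662  0.25 ] tcp [ 0.5999 -0.1822  0.1955] w 0.0451 F [0.8 0.1 0.3]
```

Emit:
jog_arm(
  motion=[
    [[0.265,0,-0.3,0,0,0,0],[0.265,0,-0.3,0,0,0,0],[0.265,0,-0.3,0,0,0,0],[0.265,0,-0.3,0,0,0,0],[0,0,0,0,0,0,0],[0,0,-0.3,0,0,0,0],[0,0,-0.3,0,0,0,0],[0,0,-0.3,0,0,0,0],[0,0,0,0,0,0,0],[0,0,0,0,0,0,0]],
  ],
)

```text
time: 8.22
tcp_pos: [0.6529, -0.1823, 0.091]
tcp_rot: [0.006, 0.924, -0.013, 0.383]
ft_force: [0.4, 0.7, 0.1]
width: 0.0453
grip_force: 31.0
```

```bash
python3 - <<'E'
from h import *
p,d=read_camera("scene"); cv2.imwrite("pics/s2.png",cv2.resize(p[200:320,180:440,::-1],None,fx=3,fy=3,interpolation=cv2.INTER_CUBIC))
E
python3 plan.py 637,-181,105,-.03,-.785
```

```text
637,-181,105,-.03,-.785 -> 1 [-0.008, 0.017, -0.034, 0.005, 0.003, -0.008]
t 8.28 q [-0.674  0.226  2.067  1.217  0.47  -0.096] tcp [ 0.6529 -0.1823  0.0912] w 0.0449 F [ 0.5 -0.8 -0.2]
```

View pics/s2.png

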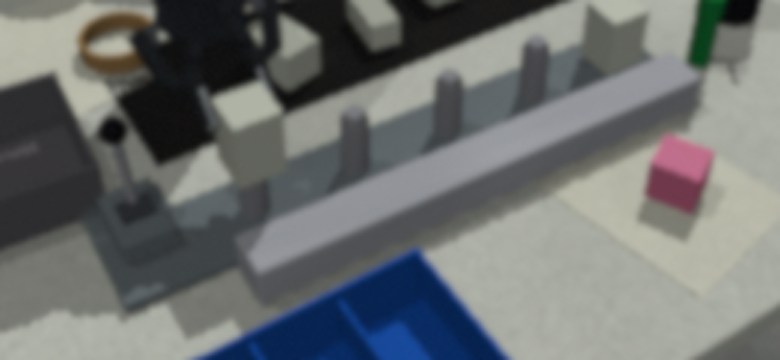

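The tub is over the right-hand peg, which enters its mouth at crop (252,195), upright and free of force. I lower it.

Emit:
jog_arm(
  motion=[
    [[0,0,-0.25,0,0,0,0],[0,0,-0.25,0,0,0,0],[0,0,-0.25,0,0,0,0],[0,0,-0.25,0,0,0,0],[0,0,0,0,0,0,0],[0,0,0,0,0,0,0]],
  ],
)

```text
time: 9.02
tcp_pos: [0.6529, -0.1823, 0.0408]
tcp_rot: [0.006, 0.924, -0.013, 0.383]
ft_force: [-0.4, -0.9, -0.9]
width: 0.0455
grip_force: 31.0
```

Emit:
jog_arm(
  motion=[
    [[0,0,-0.04,0,0,0,0],[0,0,-0.04,0,0,0,0],[0,0,0,0,0,0,0]],
  ],
)

```text
time: 9.4
tcp_pos: [0.6539, -0.1825, 0.0383]
tcp_rot: [0.006, 0.923, -0.013, 0.384]
ft_force: [-4.6, 1.3, 9.9]
width: 0.0452
grip_force: 32.3
```

Emit:
jog_arm(
  motion=[
    [[0,0,0,0,0,0,1],[0,0,0,0,0,0,1],[0,0,0,0,0,0,1],[0,0,0,0,0,0,1],[-0.5,0,0.5,0,0,0,1],[-0.7,0,0.7,0,0,0,1],[-0.7,0,0.7,0,0,0,1],[-0.7,0,0.7,0,0,0,1],[0,0,0,0,0,0,1],[0,0,0,0,0,0,1]],
  ],
)

```text
time: 10.65
tcp_pos: [0.5225, -0.1822, 0.1656]
tcp_rot: [0.006, 0.924, -0.014, 0.382]
ft_force: [0.1, 0.1, 0.5]
width: 0.0852
grip_force: 0.0
```

```bash
cat > hung.py <<'E'
from h import *
p,d=read_camera("top"); P=cloud("top",d); z=P[...,2]
m=np.zeros(z.shape,bool); m[140:178,250:412]=1
for r in rects(m&(z>.075)&(z<.12),P,20): print("hung/peg",*r)
E
python3 look.py; python3 hung.py; python3 plan.py 463,-60,160,.25,.785,10 463,-60,30,.25,.785,5 463,-60,190,.25,.785,4  582,-76,210,-.03,-.785,10 640,-76,110,-.03,-.785,5
```

```text
tub [357, 216] 295 [463.3, -60.2] [70.1, 46.3] 14.4 46.8
tub [322, 218] 198 [458.7, 57.2] [33.8, 69.5] 82.8 35.4
tub [257, 226] 296 [432.6, 276.2] [69.8, 47.2] 15.4 47.0
tub [228, 227] 291 [430.8, 373.6] [48.9, 64.0] 89.7 46.7
tub [290, 224] 196 [436.3, 162.2] [44.0, 43.4] 89.6 47.0
hung/peg [266, 158] 207 [655.7, 238.8] [48.2, 44.1] 88.6 89.3
hung/peg [395, 160] 203 [645.0, -182.3] [47.8, 44.8] 87.9 89.0
hung/peg [298, 158] 46 [652.2, 132.7] [23.9, 23.2] 0.2 83.4
hung/peg [330, 159] 50 [648.5, 28.3] [26.4, 22.3] 30.8 84.0
hung/peg [362, 160] 50 [647.1, -77.3] [23.3, 24.1] 43.4 82.4
463,-60,160,.25,.785,10 -> 11 [-0.135, 0.213, -0.036, -0.107, 0.946, 0.134]
463,-60,30,.25,.785,5 -> 5 [0.0, 0.0, -0.52, 0.0, 0.0, 0.0]
463,-60,190,.25,.785,4 -> 4 [0.0, 0.0, 0.8, 0.0, 0.0, 0.0]
582,-76,210,-.03,-.785,10 -> 11 [0.272, -0.023, 0.036, 0.105, -0.948, -0.133]
640,-76,110,-.03,-.785,5 -> 5 [0.232, 0.0, -0.4, 0.0, 0.0, 0.0]
t 10.75 q [-0.928 -0.222  2.315  0.949  0.749  0.047] tcp [ 0.5223 -0.1812  0.1641] w 0.0851 F [-0.5  0.5 -0.4]
```

Tub B is seated: its top reads 89.0 mm against 89.3 mm for the sample, and it is centred on the peg. Next is tub A at (357,216).

Emit:
jog_arm(
  motion=[
    [[-0.135,0.213,-0.036,-0.107,0.946,0.134,1],[-0.135,0.213,-0.036,-0.107,0.946,0.134,1],[-0.135,0.213,-0.036,-0.107,0.946,0.134,1],[-0.135,0.213,-0.036,-0.107,0.946,0.134,1],[-0.135,0.213,-0.036,-0.107,0.946,0.134,1],[-0.135,0.213,-0.036,-0.107,0.946,0.134,1],[-0.135,0.213,-0.036,-0.107,0.946,0.134,1],[-0.135,0.213,-0.036,-0.107,0.946,0.134,1],[-0.135,0.213,-0.036,-0.107,0.946,0.134,1],[-0.135,0.213,-0.036,-0.107,0.946,0.134,1]],
  ],
)

```text
time: 12.0
tcp_pos: [0.455, -0.074, 0.1451]
tcp_rot: [0.045, 0.942, 0.108, -0.314]
ft_force: [0.9, -0.5, -0.4]
width: 0.0853
grip_force: 0.0
```

Emit:
jog_arm(
  motion=[
    [[-0.135,0.213,-0.036,-0.107,0.946,0.134,1],[0,0,0,0,0,0,1],[0,0,0,0,0,0,1],[0,0,0,0,0,0,1]],
  ],
)

```text
time: 12.5
tcp_pos: [0.4487, -0.0652, 0.1466]
tcp_rot: [0.048, 0.918, 0.116, -0.376]
ft_force: [0.2, -0.5, 0.1]
width: 0.0855
grip_force: 0.0
```

```bash
python3 plan.py 463,-60,160,.25,.785 463,-60,30,.25,.785,5
```

```text
463,-60,160,.25,.785 -> 1 [-0.014, 0.028, -0.044, -0.002, 0.056, -0.011]
463,-60,30,.25,.785,5 -> 5 [0.0, 0.0, -0.52, 0.0, 0.0, 0.0]
t 12.5 q [-0.179  0.575  1.414 -0.312  1.867  1.161] tcp [ 0.4487 -0.0652  0.1466] w 0.0855 F [ 0.2 -0.5  0.1]
```

Emit:
jog_arm(
  motion=[
    [[-0.014,0.028,-0.044,0,0.056,-0.01,1],[0,0,-0.52,0,0,0,1],[0,0,-0.52,0,0,0,1],[0,0,-0.52,0,0,0,1],[0,0,-0.52,0,0,0,1],[0,0,-0.52,0,0,0,1],[0,0,0,0,0,0,1],[0,0,0,0,0,0,1]],
  ],
)

```text
time: 13.5
tcp_pos: [0.4482, -0.0637, 0.0149]
tcp_rot: [0.048, 0.916, 0.115, -0.38]
ft_force: [0.2, 0.8, -0.3]
width: 0.0857
grip_force: 0.0
```

Emit:
jog_arm(
  motion=[
    [[0,0,0,0,0,0,0],[0,0,0,0,0,0,0],[0,0,0,0,0,0,0],[0,0,0,0,0,0,0],[0,0,0,0,0,0,0],[0,0,0,0,0,0,0]],
  ],
)

```text
time: 14.25
tcp_pos: [0.4481, -0.0635, 0.0145]
tcp_rot: [0.048, 0.916, 0.116, -0.381]
ft_force: [1.4, 0.7, 6.8]
width: 0.0456
grip_force: 31.5
```

Emit:
jog_arm(
  motion=[
    [[0,0,0.8,0,0,0,0],[0,0,0.8,0,0,0,0],[0,0,0.8,0,0,0,0],[0,0,0.8,0,0,0,0],[0,0,0,0,0,0,0],[0,0,0,0,0,0,0]],
  ],
)

```text
time: 15.0
tcp_pos: [0.4471, -0.0632, 0.1729]
tcp_rot: [0.047, 0.916, 0.116, -0.381]
ft_force: [-1.2, -0.4, -0.7]
width: 0.0451
grip_force: 30.9
```

```bash
python3 look.py; python3 plan.py 463,-60,190,.25,.785  580,-76.5,210,-.03,-.785,10 640,-76.5,110,-.03,-.785,5
```

```text
tub [257, 226] 288 [432.3, 276.1] [69.5, 47.4] 15.7 46.6
tub [228, 226] 295 [430.8, 373.3] [48.0, 64.1] 89.4 46.6
tub [290, 224] 196 [436.3, 162.2] [43.9, 43.3] 89.6 47.2
463,-60,190,.25,.785 -> 1 [0.023, -0.013, 0.04, -0.007, -0.034, -0.005]
580,-76.5,210,-.03,-.785,10 -> 11 [0.268, -0.024, 0.036, 0.105, -0.948, -0.133]
640,-76.5,110,-.03,-.785,5 -> 5 [0.24, 0.0, -0.4, 0.0, 0.0, 0.0]
t 15.05 q [-0.177  0.55   1.401 -0.317  1.917  1.148] tcp [ 0.4468 -0.0632  0.1724] w 0.0454 F [ 0.1 -0.9 -0.8]
```

Emit:
jog_arm(
  motion=[
    [[0.268,-0.024,0.036,0.105,-0.948,-0.133,0],[0.268,-0.024,0.036,0.105,-0.948,-0.133,0],[0.268,-0.024,0.036,0.105,-0.948,-0.133,0],[0.268,-0.024,0.036,0.105,-0.948,-0.133,0],[0.268,-0.024,0.036,0.105,-0.948,-0.133,0],[0.268,-0.024,0.036,0.105,-0.948,-0.133,0],[0.268,-0.024,0.036,0.105,-0.948,-0.133,0],[0.268,-0.024,0.036,0.105,-0.948,-0.133,0],[0.268,-0.024,0.036,0.105,-0.948,-0.133,0],[0.268,-0.024,0.036,0.105,-0.948,-0.133,0]],
  ],
)

```text
time: 16.3
tcp_pos: [0.5809, -0.0753, 0.1903]
tcp_rot: [0.01, 0.949, -0.001, 0.315]
ft_force: [-0.0, 0.7, -1.1]
width: 0.0452
grip_force: 30.9
```

Emit:
jog_arm(
  motion=[
    [[0.268,-0.024,0.036,0.105,-0.948,-0.133,0],[0,0,0,0,0,0,0],[0,0,0,0,0,0,0],[0,0,0,0,0,0,0],[0,0,0,0,0,0,0]],
  ],
)

```text
time: 16.92
tcp_pos: [0.5952, -0.076, 0.194]
tcp_rot: [0.005, 0.926, -0.011, 0.378]
ft_force: [-0.3, -0.0, -0.5]
width: 0.0454
grip_force: 31.0
```

```bash
python3 plan.py 580,-76.5,210,-.03,-.785 640,-76.5,130,-.03,-.785,5
```

```text
580,-76.5,210,-.03,-.785 -> 1 [0.008, -0.02, 0.008, 0.008, -0.064, -0.034]
640,-76.5,130,-.03,-.785,5 -> 5 [0.24, 0.0, -0.32, 0.0, 0.0, 0.0]
t 16.93 q [-0.529 -0.198  2.22   0.732  0.529  0.534] tcp [ 0.5952 -0.076   0.194 ] w 0.0454 F [-0.3 -0.  -0.5]
```

Emit:
jog_arm(
  motion=[
    [[0.008,-0.02,0.008,0.008,-0.064,-0.034,0],[0.24,0,-0.32,0,0,0,0],[0.24,0,-0.32,0,0,0,0],[0.24,0,-0.32,0,0,0,0],[0.24,0,-0.32,0,0,0,0],[0.24,0,-0.32,0,0,0,0],[0,0,0,0,0,0,0],[0,0,-0.25,0,0,0,0],[0,0,-0.25,0,0,0,0],[0,0,0,0,0,0,0]],
  ],
)

```text
time: 18.18
tcp_pos: [0.6544, -0.0768, 0.0885]
tcp_rot: [0.005, 0.924, -0.015, 0.382]
ft_force: [-1.0, 0.2, -0.4]
width: 0.0449
grip_force: 31.0
```

Emit:
jog_arm(
  motion=[
    [[0,0,-0.25,0,0,0,0],[0,0,-0.25,0,0,0,0],[0,0,-0.25,0,0,0,0],[0,0,-0.2,0,0,0,0],[0,0,0,0,0,0,0],[0,0,0,0,0,0,0]],
  ],
)

```text
time: 18.92
tcp_pos: [0.6556, -0.0771, 0.0425]
tcp_rot: [0.006, 0.924, -0.014, 0.383]
ft_force: [-0.6, -0.1, -1.0]
width: 0.0451
grip_force: 31.0
```

Emit:
jog_arm(
  motion=[
    [[0,0,-0.04,0,0,0,0],[0,0,-0.04,0,0,0,0],[0,0,0,0,0,0,0]],
  ],
)

```text
time: 19.3
tcp_pos: [0.655, -0.077, 0.0373]
tcp_rot: [0.005, 0.924, -0.014, 0.382]
ft_force: [-0.5, -0.4, -0.2]
width: 0.0452
grip_force: 31.1
```

Emit:
jog_arm(
  motion=[
    [[0,0,-0.04,0,0,0,0],[0,0,-0.04,0,0,0,0],[0,0,0,0,0,0,0]],
  ],
)

```text
time: 19.68
tcp_pos: [0.6571, -0.0771, 0.036]
tcp_rot: [0.005, 0.923, -0.014, 0.385]
ft_force: [-6.9, 0.7, 12.6]
width: 0.0453
grip_force: 33.0
```

Emit:
jog_arm(
  motion=[
    [[0,0,0,0,0,0,1],[0,0,0,0,0,0,1],[0,0,0,0,0,0,1],[0,0,0,0,0,0,1],[-0.5,0,0.5,0,0,0,1],[-0.7,0,0.7,0,0,0,1],[-0.7,0,0.7,0,0,0,1],[-0.7,0,0.7,0,0,0,1],[0,0,0,0,0,0,1],[0,0,0,0,0,0,1]],
  ],
)

```text
time: 20.92
tcp_pos: [0.5252, -0.0772, 0.1634]
tcp_rot: [0.006, 0.924, -0.015, 0.383]
ft_force: [0.4, 0.1, 0.2]
width: 0.0856
grip_force: 0.0
```

```bash
python3 look.py; python3 hung.py; python3 plan.py 432.5,276,160,.272,.785,10 432.5,276,30,.272,.785,5 432.5,276,190,.272,.785,4  583,28,210,-.03,-.785,10 643,28,130,-.03,-.785,5
```

```text
tub [322, 217] 199 [458.7, 57.2] [33.8, 69.5] 82.9 35.4
tub [257, 226] 294 [432.4, 275.2] [70.2, 46.4] 16.9 47.4
tub [228, 227] 295 [430.8, 373.1] [47.8, 64.0] 89.8 46.8
tub [291, 224] 195 [436.3, 162.2] [43.9, 43.4] 89.7 47.1
hung/peg [266, 158] 208 [655.6, 238.6] [47.3, 43.9] 88.4 89.0
hung/peg [362, 160] 206 [646.2, -75.1] [46.1, 44.0] 89.6 88.8
hung/peg [395, 160] 206 [644.7, -182.1] [47.9, 45.4] 89.3 89.0
hung/peg [298, 159] 46 [652.0, 133.3] [21.9, 23.4] 26.8 81.8
hung/peg [330, 159] 50 [649.1, 28.2] [26.0, 23.2] 44.1 83.0
432.5,276,160,.272,.785,10 -> 11 [-0.195, 0.633, -0.031, -0.116, 0.946, 0.146]
432.5,276,30,.272,.785,5 -> 5 [0.0, 0.0, -0.52, 0.0, 0.0, 0.0]
432.5,276,190,.272,.785,4 -> 4 [0.0, 0.0, 0.8, 0.0, 0.0, 0.0]
583,28,210,-.03,-.785,10 -> 11 [0.329, -0.444, 0.036, 0.115, -0.948, -0.144]
643,28,130,-.03,-.785,5 -> 5 [0.24, 0.0, -0.32, 0.0, 0.0, 0.0]
t 21.02 q [-0.663 -0.348  2.41   0.863  0.584  0.32 ] tcp [ 0.5247 -0.0764  0.1613] w 0.0855 F [-0.3  0.6  0. ]
```

Tub A is seated (88.8 mm). Next is tub C at (257,226).

Emit:
jog_arm(
  motion=[
    [[-0.195,0.633,-0.031,-0.116,0.946,0.146,1],[-0.195,0.633,-0.031,-0.116,0.946,0.146,1],[-0.195,0.633,-0.031,-0.116,0.946,0.146,1],[-0.195,0.633,-0.031,-0.116,0.946,0.146,1],[-0.195,0.633,-0.031,-0.116,0.946,0.146,1],[-0.195,0.633,-0.031,-0.116,0.946,0.146,1],[-0.195,0.633,-0.031,-0.116,0.946,0.146,1],[-0.195,0.633,-0.031,-0.116,0.946,0.146,1],[-0.195,0.633,-0.031,-0.116,0.946,0.146,1],[-0.195,0.633,-0.031,-0.116,0.946,0.146,1]],
  ],
)

```text
time: 22.28
tcp_pos: [0.4321, 0.23, 0.143]
tcp_rot: [0.038, 0.952, 0.109, -0.284]
ft_force: [0.2, 0.6, 0.5]
width: 0.0855
grip_force: 0.0
```

Emit:
jog_arm(
  motion=[
    [[-0.195,0.633,-0.031,-0.116,0.946,0.146,1],[0,0,0,0,0,0,1],[0,0,0,0,0,0,1],[0,0,0,0,0,0,1],[0,0,0,0,0,0,1]],
  ],
)

```text
time: 22.9
tcp_pos: [0.4238, 0.2595, 0.1462]
tcp_rot: [0.041, 0.93, 0.118, -0.345]
ft_force: [-0.4, 0.1, 1.2]
width: 0.0853
grip_force: 0.0
```

```bash
python3 plan.py 432.5,275.6,160,.28,.785 432.5,275.6,30,.28,.785,5
```

```text
432.5,275.6,160,.28,.785 -> 1 [-0.125, 0.237, -0.035, -0.162, 0.471, 0.195]
432.5,275.6,30,.28,.785,5 -> 5 [0.0, 0.0, -0.52, 0.0, 0.0, 0.0]
t 22.9 q [0.289 0.62  1.31  0.031 1.921 1.607] tcp [0.4238 0.2595 0.1462] w 0.0853 F [-0.4  0.1  1.2]
```

Emit:
jog_arm(
  motion=[
    [[-0.06,0.118,-0.018,-0.081,0.235,0.097,1],[-0.065,0.119,-0.018,-0.081,0.236,0.098,1],[0,0,0,0,0,0,1],[0,0,0,0,0,0,1],[0,0,0,0,0,0,1]],
  ],
)

```text
time: 23.52
tcp_pos: [0.4171, 0.2716, 0.1431]
tcp_rot: [0.054, 0.914, 0.129, -0.38]
ft_force: [-0.2, 0.0, -0.1]
width: 0.0855
grip_force: 0.0
```

```bash
python3 look.py;python3 plan.py 432.5,275.6,160,.28,.785 432.5,275.6,30,.28,.785,5
```

```text
tub [322, 218] 192 [459.0, 57.1] [33.7, 69.2] 83.1 35.6
tub [261, 225] 117 [436.0, 262.3] [69.3, 18.3] 17.0 46.3
tub [290, 224] 196 [436.3, 162.1] [43.9, 43.3] 89.6 46.9
432.5,275.6,160,.28,.785 -> 1 [0.009, -0.006, 0.024, 0.006, -0.017, -0.005]
432.5,275.6,30,.28,.785,5 -> 5 [0.0, 0.0, -0.52, 0.0, 0.0, 0.0]
t 23.57 q [0.319 0.686 1.253 0.029 1.99  1.61 ] tcp [0.4171 0.2716 0.1432] w 0.0856 F [ 0.6 -1.1  0.2]
```

Emit:
jog_arm(
  motion=[
    [[0.01,0,0.024,0,0,0,1],[0,0,-0.52,0,0,0,1],[0,0,-0.52,0,0,0,1],[0,0,-0.52,0,0,0,1],[0,0,-0.52,0,0,0,1],[0,0,-0.52,0,0,0,1],[0,0,0,0,0,0,1],[0,0,0,0,0,0,1]],
  ],
)

```text
time: 24.58
tcp_pos: [0.4178, 0.2718, 0.0145]
tcp_rot: [0.054, 0.914, 0.129, -0.38]
ft_force: [1.1, -0.4, 0.4]
width: 0.0855
grip_force: 0.0
```

Emit:
jog_arm(
  motion=[
    [[0,0,0,0,0,0,0],[0,0,0,0,0,0,0],[0,0,0,0,0,0,0],[0,0,0,0,0,0,0],[0,0,0,0,0,0,0],[0,0,0,0,0,0,0]],
  ],
)

```text
time: 25.32
tcp_pos: [0.4181, 0.2719, 0.0151]
tcp_rot: [0.054, 0.914, 0.129, -0.38]
ft_force: [1.7, 0.6, 5.5]
width: 0.0454
grip_force: 31.6
```

Emit:
jog_arm(
  motion=[
    [[0,0,0.8,0,0,0,0],[0,0,0.8,0,0,0,0],[0,0,0.8,0,0,0,0],[0,0,0.8,0,0,0,0],[0,0,0,0,0,0,0],[0,0,0,0,0,0,0]],
  ],
)

```text
time: 26.08
tcp_pos: [0.4171, 0.2716, 0.1734]
tcp_rot: [0.054, 0.914, 0.129, -0.38]
ft_force: [-0.3, 0.4, -1.5]
width: 0.0455
grip_force: 30.9
```

```bash
python3 plan.py 432.5,275.6,190,.28,.785  583,28,210,-.03,-.785,15 643,28,130,-.03,-.785,5
```

```text
432.5,275.6,190,.28,.785 -> 1 [0.009, -0.005, 0.021, 0.008, -0.023, -0.007]
583,28,210,-.03,-.785,15 -> 15 [0.241, -0.325, 0.027, 0.087, -0.695, -0.108]
643,28,130,-.03,-.785,5 -> 5 [0.24, 0.0, -0.32, 0.0, 0.0, 0.0]
t 26.07 q [0.319 0.652 1.24  0.03  2.037 1.611] tcp [0.4171 0.2716 0.1734] w 0.0455 F [-0.3  0.4 -1.5]
```

Emit:
jog_arm(
  motion=[
    [[0.241,-0.325,0.027,0.087,-0.695,-0.108,0],[0.241,-0.325,0.027,0.087,-0.695,-0.108,0],[0.241,-0.325,0.027,0.087,-0.695,-0.108,0],[0.241,-0.325,0.027,0.087,-0.695,-0.108,0],[0.241,-0.325,0.027,0.087,-0.695,-0.108,0],[0.241,-0.325,0.027,0.087,-0.695,-0.108,0],[0.241,-0.325,0.027,0.087,-0.695,-0.108,0],[0.241,-0.325,0.027,0.087,-0.695,-0.108,0]],
  ],
)

```text
time: 27.08
tcp_pos: [0.5132, 0.1411, 0.1832]
tcp_rot: [0.031, 0.998, 0.057, 0.027]
ft_force: [0.1, 0.5, -0.9]
width: 0.045
grip_force: 30.9
```

Emit:
jog_arm(
  motion=[
    [[0.241,-0.325,0.027,0.087,-0.695,-0.108,0],[0.241,-0.325,0.027,0.087,-0.695,-0.108,0],[0.241,-0.325,0.027,0.087,-0.695,-0.108,0],[0.241,-0.325,0.027,0.087,-0.695,-0.108,0],[0.241,-0.325,0.027,0.087,-0.695,-0.108,0],[0.241,-0.325,0.027,0.087,-0.695,-0.108,0],[0.241,-0.325,0.027,0.087,-0.695,-0.108,0],[0,0,0,0,0,0,0],[0,0,0,0,0,0,0],[0,0,0,0,0,0,0]],
  ],
)

```text
time: 28.32
tcp_pos: [0.5986, 0.0285, 0.1949]
tcp_rot: [0.006, 0.924, -0.013, 0.381]
ft_force: [0.6, -0.4, 0.2]
width: 0.0455
grip_force: 31.0
```

```bash
python3 plan.py 583,28,210,-.03,-.785 643,28,130,-.03,-.785,5
```

```text
583,28,210,-.03,-.785 -> 1 [-0.001, -0.02, -0.009, 0.012, -0.018, -0.005]
643,28,130,-.03,-.785,5 -> 5 [0.24, 0.0, -0.32, 0.0, 0.0, 0.0]
t 28.32 q [-0.235 -0.205  2.228  0.402  0.375  1.046] tcp [0.5986 0.0285 0.1949] w 0.0455 F [ 0.6 -0.4  0.2]
```

Emit:
jog_arm(
  motion=[
    [[0,-0.02,-0.009,0.012,-0.018,0,0],[0.2,0,-0.267,0,0,0,0],[0.2,0,-0.267,0,0,0,0],[0.2,0,-0.267,0,0,0,0],[0.2,0,-0.267,0,0,0,0],[0.2,0,-0.267,0,0,0,0],[0.2,0,-0.267,0,0,0,0],[0,0,0,0,0,0,0],[0,0,0,0,0,0,0]],
  ],
)

```text
time: 29.45
tcp_pos: [0.6582, 0.0272, 0.1143]
tcp_rot: [0.006, 0.924, -0.014, 0.383]
ft_force: [-0.6, -0.8, 0.2]
width: 0.0453
grip_force: 30.9
```

```bash
python3 plan.py 643,28,130,-.03,-.785,1 643,28,105,-.03,-.785
```

```text
643,28,130,-.03,-.785,1 -> 1 [0.006, 0.006, 0.002, -0.002, 0.004, -0.0]
643,28,105,-.03,-.785 -> 1 [0.0, 0.0, -0.5, 0.0, 0.0, 0.0]
t 29.45 q [-0.205  0.115  2.133  0.825  0.169  0.629] tcp [0.6582 0.0272 0.1143] w 0.0453 F [-0.6 -0.8  0.2]
```

Emit:
jog_arm(
  motion=[
    [[0,0,-0.2,0,0,0,0],[0,0,-0.2,0,0,0,0],[0,0,-0.2,0,0,0,0],[0,0,0,0,0,0,0],[0,0,0,0,0,0,0]],
  ],
)

```text
time: 30.08
tcp_pos: [0.6586, 0.0269, 0.085]
tcp_rot: [0.006, 0.924, -0.014, 0.383]
ft_force: [0.1, -0.3, -0.7]
width: 0.0455
grip_force: 30.9
```

```bash
python3 plan.py 643,28,100,-.03,-.785,1
```

```text
643,28,100,-.03,-.785,1 -> 1 [-0.002, 0.012, -0.011, 0.0, 0.011, 0.002]
t 30.07 q [-0.205  0.185  2.139  1.269  0.129  0.18 ] tcp [0.6586 0.0269 0.085 ] w 0.0455 F [ 0.1 -0.3 -0.7]
```

Emit:
jog_arm(
  motion=[
    [[0,0,-0.14,0,0,0,0],[0,0,-0.14,0,0,0,0],[0,0,-0.14,0,0,0,0],[0,0,-0.14,0,0,0,0],[0,0,-0.14,0,0,0,0],[0,0,-0.14,0,0,0,0],[0,0,0,0,0,0,0],[0,0,0,0,0,0,0]],
  ],
)

```text
time: 31.08
tcp_pos: [0.6587, 0.0269, 0.0428]
tcp_rot: [0.006, 0.924, -0.014, 0.383]
ft_force: [0.1, 0.9, -0.6]
width: 0.0451
grip_force: 30.9
```

Emit:
jog_arm(
  motion=[
    [[0,0,-0.04,0,0,0,0],[0,0,-0.04,0,0,0,0],[0,0,-0.04,0,0,0,0],[0,0,0,0,0,0,0],[0,0,0,0,0,0,0]],
  ],
)

```text
time: 31.7
tcp_pos: [0.6598, 0.027, 0.0379]
tcp_rot: [0.005, 0.923, -0.014, 0.384]
ft_force: [-4.9, 1.0, 8.9]
width: 0.0452
grip_force: 32.3
```

```bash
python3 plan.py 643,28,54,-.03,-.785,1
```

```text
643,28,54,-.03,-.785,1 -> 1 [-0.025, 0.01, 0.01, -0.003, 0.029, -0.0]
t 31.7 q [-0.205  0.307  2.135  2.155  0.149 -0.713] tcp [0.6598 0.027  0.0379] w 0.0452 F [-4.9  1.   8.9]
```

Emit:
jog_arm(
  motion=[
    [[0,0,0,0,0,0,1],[0,0,0,0,0,0,1],[0,0,0,0,0,0,1],[0,0,0,0,0,0,1],[-0.3,0,0.3,0,0,0,1],[-0.4,0,0.4,0,0,0,1],[-0.5,0,0.5,0,0,0,1],[-0.5,0,0.5,0,0,0,1],[-0.5,0,0.5,0,0,0,1],[-0.5,0,0.5,0,0,0,1]],
  ],
)

```text
time: 32.95
tcp_pos: [0.5463, 0.0296, 0.1518]
tcp_rot: [0.002, 0.923, -0.012, 0.385]
ft_force: [1.0, 1.0, 1.5]
width: 0.0854
grip_force: 0.0
```

Emit:
jog_arm(
  motion=[
    [[0,0,0,0,0,0,1],[0,0,0,0,0,0,1],[0,0,0,0,0,0,1]],
  ],
)

```text
time: 33.33
tcp_pos: [0.5473, 0.0298, 0.1504]
tcp_rot: [0.001, 0.923, -0.012, 0.384]
ft_force: [-0.3, 0.9, 0.4]
width: 0.0853
grip_force: 0.0
```

```bash
python3 look.py; python3 hung.py; python3 plan.py 431,373.4,180,0,.985,18
```

```text
tub [228, 226] 297 [430.8, 373.4] [47.3, 64.1] 89.9 47.4
tub [291, 225] 193 [436.3, 162.3] [44.0, 43.4] 89.9 46.6
hung/peg [266, 158] 206 [655.9, 238.4] [46.8, 45.0] 89.4 89.5
hung/peg [331, 159] 198 [649.8, 27.7] [42.8, 46.4] 89.5 89.0
hung/peg [362, 160] 208 [645.8, -75.2] [45.6, 44.9] 88.6 88.6
hung/peg [395, 159] 204 [644.8, -182.0] [48.6, 45.5] 87.7 88.9
hung/peg [298, 158] 49 [652.5, 132.6] [23.8, 22.9] 0.8 82.8
431,373.4,180,0,.985,18 -> 18 [-0.149, 0.382, 0.019, 0.006, 0.657, 0.009]
t 33.42 q [-0.287 -0.265  2.385  0.661  0.314  0.751] tcp [0.5472 0.0298 0.1503] w 0.0856 F [-0.   0.4 -1. ]
```

Tub C is seated (89.0 mm). Next is tub D at (228,226), with a steeper tilt to stay clear of the wrist singularity.

Emit:
jog_arm(
  motion=[
    [[-0.149,0.382,0.019,0.006,0.657,0.009,1],[-0.149,0.382,0.019,0.006,0.657,0.009,1],[-0.149,0.382,0.019,0.006,0.657,0.009,1],[-0.149,0.382,0.019,0.006,0.657,0.009,1],[-0.149,0.382,0.019,0.006,0.657,0.009,1],[-0.149,0.382,0.019,0.006,0.657,0.009,1],[-0.149,0.382,0.019,0.006,0.657,0.009,1],[-0.149,0.382,0.019,0.006,0.657,0.009,1],[-0.149,0.382,0.019,0.006,0.657,0.009,1],[-0.149,0.382,0.019,0.006,0.657,0.009,1]],
  ],
)

```text
time: 34.67
tcp_pos: [0.4754, 0.219, 0.1595]
tcp_rot: [-0.004, 0.996, -0.005, -0.085]
ft_force: [0.4, 0.3, 0.5]
width: 0.0851
grip_force: 0.0
```

Emit:
jog_arm(
  motion=[
    [[-0.149,0.382,0.019,0.006,0.657,0.009,1],[-0.149,0.382,0.019,0.006,0.657,0.009,1],[-0.149,0.382,0.019,0.006,0.657,0.009,1],[-0.149,0.382,0.019,0.006,0.657,0.009,1],[-0.149,0.382,0.019,0.006,0.657,0.009,1],[-0.149,0.382,0.019,0.006,0.657,0.009,1],[-0.149,0.382,0.019,0.006,0.657,0.009,1],[-0.149,0.382,0.019,0.006,0.657,0.009,1],[0,0,0,0,0,0,1],[0,0,0,0,0,0,1]],
  ],
)

```text
time: 35.92
tcp_pos: [0.4162, 0.3704, 0.1673]
tcp_rot: [-0.005, 0.889, -0.001, -0.459]
ft_force: [0.1, -0.2, 0.7]
width: 0.0855
grip_force: 0.0
```

Emit:
jog_arm(
  motion=[
    [[0,0,0,0,0,0,1]],
  ],
)

```text
time: 36.05
tcp_pos: [0.4166, 0.3704, 0.1689]
tcp_rot: [-0.005, 0.889, -0.001, -0.458]
ft_force: [-0.2, -0.1, -0.8]
width: 0.0853
grip_force: 0.0
```

```bash
python3 plan.py 431,373.4,180,0,.985 431,373.4,30,0,.985 431,373.4,190,0,.985,4 595,133,210,.25,-.585,18 645,133,130,.25,-.585,6
```

```text
431,373.4,180,0,.985 -> 1 [-0.078, 0.059, -0.021, -0.052, 0.227, 0.048]
431,373.4,30,0,.985 -> 4 [0.0, 0.0, -0.75, 0.0, 0.0, 0.0]
431,373.4,190,0,.985,4 -> 4 [0.0, 0.0, 0.8, 0.0, 0.0, 0.0]
595,133,210,.25,-.585,18 -> 18 [0.216, -0.264, 0.015, 0.073, -0.578, 0.073]
645,133,130,.25,-.585,6 -> 6 [0.167, 0.0, -0.267, 0.0, 0.0, 0.0]
t 36.05 q [0.334 0.816 1.076 0.335 2.145 1.955] tcp [0.4166 0.3704 0.1689] w 0.0853 F [-0.2 -0.1 -0.8]
```

Emit:
jog_arm(
  motion=[
    [[-0.078,0.059,-0.021,-0.052,0.227,0.048,1],[0,0,-0.6,0,0,0,1],[0,0,-0.6,0,0,0,1],[0,0,-0.6,0,0,0,1],[0,0,-0.6,0,0,0,1],[0,0,-0.3,0,0,0,1],[0,0,-0.3,0,0,0,1],[0,0,0,0,0,0,1],[0,0,0,0,0,0,1]],
  ],
)

```text
time: 37.17
tcp_pos: [0.4127, 0.3739, 0.018]
tcp_rot: [0.0, 0.881, 0.0, -0.473]
ft_force: [-0.7, 0.2, 0.2]
width: 0.0852
grip_force: 0.0
```

Emit:
jog_arm(
  motion=[
    [[0,0,0,0,0,0,0],[0,0,0,0,0,0,0],[0,0,0,0,0,0,0],[0,0,0,0,0,0,0],[0,0,0,0,0,0,0],[0,0,0,0,0,0,0]],
  ],
)

```text
time: 37.92
tcp_pos: [0.4124, 0.3738, 0.0177]
tcp_rot: [0.0, 0.881, 0.0, -0.474]
ft_force: [1.2, 0.9, 5.3]
width: 0.0454
grip_force: 32.5
```

Emit:
jog_arm(
  motion=[
    [[0,0,0.8,0,0,0,0],[0,0,0.8,0,0,0,0],[0,0,0.8,0,0,0,0],[0,0,0.8,0,0,0,0],[0,0,0,0,0,0,0],[0,0,0,0,0,0,0]],
  ],
)

```text
time: 38.67
tcp_pos: [0.4118, 0.3735, 0.1759]
tcp_rot: [0.001, 0.88, -0.0, -0.474]
ft_force: [-0.4, 0.1, -0.8]
width: 0.0454
grip_force: 32.1
```

```bash
python3 look.py; python3 plan.py 596,131.3,210,.25,-.585,18 646,131.3,130,.25,-.585,6
```

```text
tub [322, 218] 195 [458.6, 57.3] [33.8, 69.2] 82.8 35.4
tub [290, 224] 193 [436.3, 162.2] [43.9, 43.4] 89.5 46.6
596,131.3,210,.25,-.585,18 -> 18 [0.218, -0.266, 0.018, 0.073, -0.58, 0.073]
646,131.3,130,.25,-.585,6 -> 6 [0.167, 0.0, -0.267, 0.0, 0.0, 0.0]
t 38.73 q [0.341 0.832 1.057 0.347 2.185 1.97 ] tcp [0.4115 0.3734 0.1754] w 0.0459 F [ 0.1  0.2 -1.6]
```

Emit:
jog_arm(
  motion=[
    [[0.218,-0.266,0.018,0.073,-0.58,0.073,0],[0.218,-0.266,0.018,0.073,-0.58,0.073,0],[0.218,-0.266,0.018,0.073,-0.58,0.073,0],[0.218,-0.266,0.018,0.073,-0.58,0.073,0],[0.218,-0.266,0.018,0.073,-0.58,0.073,0],[0.218,-0.266,0.018,0.073,-0.58,0.073,0],[0.218,-0.266,0.018,0.073,-0.58,0.073,0],[0.218,-0.266,0.018,0.073,-0.58,0.073,0],[0.218,-0.266,0.018,0.073,-0.58,0.073,0]],
  ],
)

```text
time: 39.85
tcp_pos: [0.5097, 0.2533, 0.1833]
tcp_rot: [-0.019, 0.993, 0.065, -0.101]
ft_force: [0.8, 0.4, -0.6]
width: 0.0455
grip_force: 32.0
```

Emit:
jog_arm(
  motion=[
    [[0.218,-0.266,0.018,0.073,-0.58,0.073,0],[0.218,-0.266,0.018,0.073,-0.58,0.073,0],[0.218,-0.266,0.018,0.073,-0.58,0.073,0],[0.218,-0.266,0.018,0.073,-0.58,0.073,0],[0.218,-0.266,0.018,0.073,-0.58,0.073,0],[0.218,-0.266,0.018,0.073,-0.58,0.073,0],[0.218,-0.266,0.018,0.073,-0.58,0.073,0],[0.218,-0.266,0.018,0.073,-0.58,0.073,0],[0.218,-0.266,0.018,0.073,-0.58,0.073,0],[0,0,0,0,0,0,0]],
  ],
)

```text
time: 41.1
tcp_pos: [0.6061, 0.1335, 0.1899]
tcp_rot: [-0.036, 0.951, 0.119, 0.285]
ft_force: [0.3, 1.0, -1.6]
width: 0.0454
grip_force: 32.1
```

Emit:
jog_arm(
  motion=[
    [[0,0,0,0,0,0,0],[0,0,0,0,0,0,0]],
  ],
)

```text
time: 41.35
tcp_pos: [0.6086, 0.1348, 0.1934]
tcp_rot: [-0.036, 0.95, 0.12, 0.287]
ft_force: [0.1, 0.3, -0.8]
width: 0.0457
grip_force: 32.1
```

```bash
python3 plan.py 596,131.3,210,.25,-.585 646,131.3,130,.25,-.585,6
```

```text
596,131.3,210,.25,-.585 -> 1 [-0.016, -0.01, -0.034, 0.002, 0.014, -0.007]
646,131.3,130,.25,-.585,6 -> 6 [0.167, 0.0, -0.267, 0.0, 0.0, 0.0]
t 41.35 q [-0.073 -0.073  2.02   0.293  0.653  1.063] tcp [0.6086 0.1348 0.1934] w 0.0457 F [ 0.1  0.3 -0.8]
```

Emit:
jog_arm(
  motion=[
    [[-0.016,-0.01,-0.034,0,0.014,0,0],[0.167,0,-0.267,0,0,0,0],[0.167,0,-0.267,0,0,0,0],[0.167,0,-0.267,0,0,0,0],[0.167,0,-0.267,0,0,0,0],[0.167,0,-0.267,0,0,0,0],[0.167,0,-0.267,0,0,0,0],[0,0,0,0,0,0,0],[0,0,0,0,0,0,0]],
  ],
)

```text
time: 42.48
tcp_pos: [0.6576, 0.134, 0.1118]
tcp_rot: [-0.036, 0.95, 0.12, 0.286]
ft_force: [0.5, -0.4, -0.4]
width: 0.0452
grip_force: 32.1
```

```bash
python3 plan.py 646,131.3,130,.25,-.585 646,131.3,58,.25,-.585,6
```

```text
646,131.3,130,.25,-.585 -> 1 [0.003, 0.006, -0.003, 0.002, 0.005, -0.004]
646,131.3,58,.25,-.585,6 -> 6 [0.0, 0.0, -0.24, 0.0, 0.0, 0.0]
t 42.48 q [-0.067  0.169  1.959  0.381  0.481  0.962] tcp [0.6576 0.134  0.1118] w 0.0452 F [ 0.5 -0.4 -0.4]
```

Emit:
jog_arm(
  motion=[
    [[0,0,-0.24,0,0,0,0],[0,0,-0.24,0,0,0,0],[0,0,-0.24,0,0,0,0],[0,0,-0.24,0,0,0,0],[0,0,-0.24,0,0,0,0],[0,0,-0.2,0,0,0,0],[0,0,0,0,0,0,0],[0,0,0,0,0,0,0]],
  ],
)

```text
time: 43.48
tcp_pos: [0.658, 0.1338, 0.0418]
tcp_rot: [-0.036, 0.95, 0.12, 0.287]
ft_force: [-0.1, 0.3, -0.4]
width: 0.0454
grip_force: 32.1
```

Emit:
jog_arm(
  motion=[
    [[0,0,-0.04,0,0,0,0],[0,0,-0.04,0,0,0,0],[0,0,0,0,0,0,0]],
  ],
)

```text
time: 43.85
tcp_pos: [0.6576, 0.1338, 0.0374]
tcp_rot: [-0.036, 0.95, 0.12, 0.286]
ft_force: [0.3, 0.5, 0.1]
width: 0.0455
grip_force: 32.1
```

Emit:
jog_arm(
  motion=[
    [[0,0,-0.04,0,0,0,0],[0,0,-0.04,0,0,0,0],[0,0,0,0,0,0,0]],
  ],
)

```text
time: 44.22
tcp_pos: [0.6584, 0.1338, 0.0343]
tcp_rot: [-0.036, 0.95, 0.12, 0.287]
ft_force: [-0.4, 0.5, 2.7]
width: 0.0453
grip_force: 32.5
```

Emit:
jog_arm(
  motion=[
    [[0,0,-0.03,0,0,0,0],[0,0,0,0,0,0,0],[0,0,0,0,0,0,1],[0,0,0,0,0,0,1],[0,0,0,0,0,0,1],[0,0,0,0,0,0,1],[-0.268,-0.068,0.417,0,0,0,1],[-0.321,-0.082,0.5,0,0,0,1],[-0.321,-0.082,0.5,0,0,0,1],[-0.321,-0.082,0.5,0,0,0,1]],
  ],
)

```text
time: 45.48
tcp_pos: [0.5954, 0.1179, 0.1284]
tcp_rot: [-0.036, 0.95, 0.12, 0.286]
ft_force: [0.5, -0.3, -0.9]
width: 0.0853
grip_force: 0.0
```

Emit:
jog_arm(
  motion=[
    [[-0.321,-0.082,0.5,0,0,0,1],[-0.4,0,0.1,0,0,0,1],[-0.4,0,0,0,0,0,1],[0,0,0,0,0,0,1],[0,0,0,0,0,0,1],[0,0,0,0,0,0,1]],
  ],
)

```text
time: 46.22
tcp_pos: [0.5407, 0.1139, 0.1579]
tcp_rot: [-0.036, 0.95, 0.12, 0.286]
ft_force: [-0.2, -0.5, -0.5]
width: 0.086
grip_force: 0.0
```

```bash
python3 hung.py; python3 look.py; python3 - <<'E'
from h import *
p,d=read_camera("scene"); cv2.imwrite("pics/s3.png",cv2.resize(p[140:330,100:440,::-1],None,fx=2.3,fy=2.3,interpolation=cv2.INTER_CUBIC))
p,d=read_camera("top"); P=cloud("top",d)
# box / flap heights around the bin
for r in range(185,300,12): print(r,[int(P[r,c,2]*1000) for c in range(415,530,12)])
E
python3 plan.py 459,57,140,-.126,0,10 436,162,140,0,0,10
```

```text
hung/peg [266, 158] 207 [655.3, 238.8] [47.6, 44.3] 89.0 89.3
hung/peg [298, 158] 207 [652.2, 133.7] [46.8, 45.8] 13.7 89.1
hung/peg [331, 159] 197 [649.4, 27.8] [42.6, 44.9] 89.3 88.8
hung/peg [362, 160] 204 [646.3, -75.3] [46.0, 44.3] 89.0 88.4
hung/peg [395, 159] 208 [644.8, -181.8] [47.4, 45.1] 88.0 88.6
tub [290, 227] 130 [434.7, 162.2] [43.8, 40.2] 89.9 46.5
185 [9, 18, 4, -3, 8, 0, 3, 3, 0, 6]
197 [-4, 59, 5, 6, 2, 10, 28, 4, 1, 0]
209 [-2, 63, 5, 5, 8, 3, 101, 130, 170, 6]
221 [-2, 60, 0, 5, 4, 5, 101, 135, 165, 1547]
233 [0, 2, -1, -5, -2, 0, 95, 136, 167, 6]
245 [-2, 1, 2, 3, 6, 2, 98, 134, 168, 11]
257 [3, 7, 0, -1, -3, -2, 98, 133, 168, 12]
269 [0, 4, -1, -3, 9, 1, 101, 136, 167, 7]
281 [-1, 3, -6, 2, 3, -2, 97, 128, 168, 5]
293 [5, 0, -4, 1, 2, -1, 2, 134, 166, 160]
459,57,140,-.126,0,10 -> 10 [-0.162, -0.114, -0.079, -0.024, 0.392, -0.244]
436,162,140,0,0,10 -> 10 [-0.046, 0.21, 0.0, 0.0, 0.0, 0.084]
t 46.42 q [-0.147 -0.203  2.213  0.377  0.618  0.922] tcp [0.5402 0.1139 0.1576] w 0.0853 F [ 0.7  0.6 -0.6]
```

View pics/s3.png

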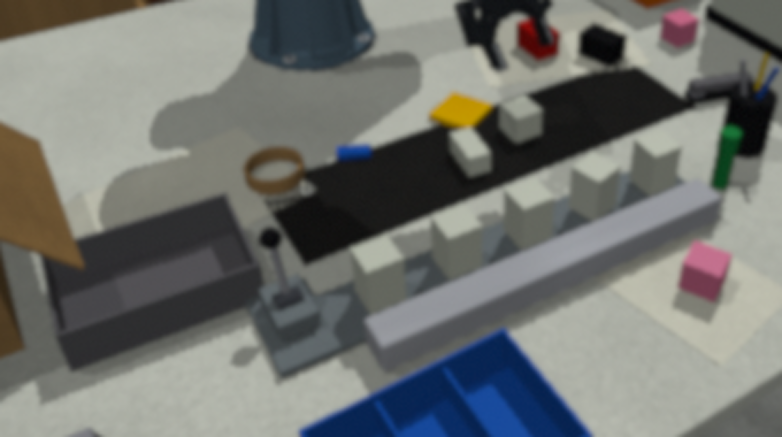

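All four hang at sample height: crop (378,272), (457,243), (529,213), (595,185), with the sample at (655,165). The narrow tub at (470,152) and the short one at (521,118) remain, and the bin's left part is free. Next, the narrow tub.

Emit:
jog_arm(
  motion=[
    [[-0.162,-0.114,-0.079,-0.024,0.392,-0.244,1],[-0.162,-0.114,-0.079,-0.024,0.392,-0.244,1],[-0.162,-0.114,-0.079,-0.024,0.392,-0.244,1],[-0.162,-0.114,-0.079,-0.024,0.392,-0.244,1],[-0.162,-0.114,-0.079,-0.024,0.392,-0.244,1],[-0.162,-0.114,-0.079,-0.024,0.392,-0.244,1],[-0.162,-0.114,-0.079,-0.024,0.392,-0.244,1],[-0.162,-0.114,-0.079,-0.024,0.392,-0.244,1],[-0.162,-0.114,-0.079,-0.024,0.392,-0.244,1],[-0.162,-0.114,-0.079,-0.024,0.392,-0.244,1]],
  ],
)

```text
time: 47.68
tcp_pos: [0.459, 0.0568, 0.1182]
tcp_rot: [0.0, 0.998, -0.064, -0.001]
ft_force: [0.2, -0.8, -0.5]
width: 0.0853
grip_force: 0.0
```

Emit:
jog_arm(
  motion=[
    [[0,0,0,0,0,0,1],[0,0,0,0,0,0,1],[0,0,0,0,0,0,1]],
  ],
)

```text
time: 48.05
tcp_pos: [0.459, 0.0572, 0.1184]
tcp_rot: [-0.0, 0.998, -0.063, 0.0]
ft_force: [0.1, -0.7, 0.7]
width: 0.0852
grip_force: 0.0
```

```bash
python3 look.py; python3 plan.py 459,57,140,-.126,0 459,57,28,-.126,0,4 459,57,170,-.126,0,4 480,-340,170,0,0,10 480,-340,38,0,0,4
```

```text
tub [289, 224] 151 [436.3, 167.1] [34.1, 43.4] 89.9 47.4
459,57,140,-.126,0 -> 1 [-0.001, -0.003, -0.01, -0.0, 0.005, -0.001]
459,57,28,-.126,0,4 -> 4 [0.0, 0.0, -0.56, 0.0, 0.0, 0.0]
459,57,170,-.126,0,4 -> 4 [0.0, 0.0, 0.71, 0.0, 0.0, 0.0]
480,-340,170,0,0,10 -> 10 [0.042, -0.794, 0.0, 0.0, 0.0, 0.084]
480,-340,38,0,0,4 -> 4 [0.0, 0.0, -0.66, 0.0, 0.0, 0.0]
t 48.1 q [-0.134  0.025  1.962  0.     1.154  1.563] tcp [0.4591 0.0571 0.1185] w 0.0853 F [ 0.6 -0.   0.3]
```

Emit:
jog_arm(
  motion=[
    [[0,0,-0.56,0,0,0,1],[0,0,-0.56,0,0,0,1],[0,0,-0.56,0,0,0,1],[0,0,-0.56,0,0,0,1],[0,0,0,0,0,0,1],[0,0,0,0,0,0,1]],
  ],
)

```text
time: 48.85
tcp_pos: [0.4597, 0.0569, 0.0072]
tcp_rot: [0.0, 0.998, -0.063, 0.001]
ft_force: [0.1, 0.5, 0.7]
width: 0.0852
grip_force: 0.0
```

Emit:
jog_arm(
  motion=[
    [[0,0,0,0,0,0,0],[0,0,0,0,0,0,0],[0,0,0,0,0,0,0],[0,0,0,0,0,0,0],[0,0,0,0,0,0,0],[0,0,0,0,0,0,0]],
  ],
)

```text
time: 49.6
tcp_pos: [0.459, 0.057, 0.0063]
tcp_rot: [0.0, 0.998, -0.063, -0.0]
ft_force: [-0.3, 0.7, 0.5]
width: 0.0001
grip_force: 0.2
```

Emit:
jog_arm(
  motion=[
    [[0,0,0.71,0,0,0,0],[0,0,0.71,0,0,0,0],[0,0,0.71,0,0,0,0],[0,0,0.71,0,0,0,0],[0,0,0,0,0,0,0]],
  ],
)

```text
time: 50.22
tcp_pos: [0.4613, 0.0567, 0.1513]
tcp_rot: [0.0, 0.998, -0.063, 0.003]
ft_force: [0.6, 0.6, 0.7]
width: -0.0
grip_force: 0.0
```

Emit:
jog_arm(
  motion=[
    [[0.042,-0.794,0,0,0,0.084,0],[0.042,-0.794,0,0,0,0.084,0],[0.042,-0.794,0,0,0,0.084,0],[0.042,-0.794,0,0,0,0.084,0],[0.042,-0.794,0,0,0,0.084,0],[0.042,-0.794,0,0,0,0.084,0],[0.042,-0.794,0,0,0,0.084,0],[0.042,-0.794,0,0,0,0.084,0],[0.042,-0.794,0,0,0,0.084,0],[0.042,-0.794,0,0,0,0.084,0]],
  ],
)

```text
time: 51.48
tcp_pos: [0.4794, -0.3408, 0.1467]
tcp_rot: [-0.001, 1.0, -0.0, -0.001]
ft_force: [1.1, -0.2, 0.9]
width: -0.0001
grip_force: 0.0
```

Emit:
jog_arm(
  motion=[
    [[0,0,0,0,0,0,0],[0,0,0,0,0,0,0],[0,0,0,0,0,0,0]],
  ],
)

```text
time: 51.85
tcp_pos: [0.4799, -0.3386, 0.1477]
tcp_rot: [-0.001, 1.0, 0.0, -0.0]
ft_force: [0.3, -0.5, -0.1]
width: 0.0003
grip_force: 0.0
```

```bash
python3 look.py; python3 plan.py 480,-340,170,0,0 480,-340,36,0,0,4
```

```text
tub [322, 218] 203 [458.8, 57.2] [33.8, 69.5] 82.7 35.5
tub [291, 225] 195 [436.3, 162.1] [43.8, 43.3] 89.5 46.9
480,-340,170,0,0 -> 1 [-0.001, -0.024, -0.0, -0.004, -0.004, -0.005]
480,-340,36,0,0,4 -> 4 [0.0, 0.0, -0.67, 0.0, 0.0, 0.0]
t 51.9 q [-0.816  0.263  1.626 -0.     1.254  0.754] tcp [ 0.48   -0.3388  0.148 ] w -0.0001 F [-1.   0.5  0.1]
```

The grip closed on nothing, yet the depth puts the narrow tub at the same place. I look at a fresh picture.

```bash
python3 look.py; python3 - <<'E'
from h import *
a=read_camera("top")[0][185:265,200:420,::-1]; b=read_camera("scene")[0][150:250,200:420,::-1]
cv2.imwrite("pics/t4.png",np.vstack([cv2.resize(a,(770,280)),cv2.resize(b,(770,310))]))
E
```

```text
tub [322, 218] 194 [458.7, 57.2] [33.8, 69.4] 82.8 35.3
tub [290, 224] 196 [436.3, 162.2] [43.9, 43.4] 89.6 47.1
```

View pics/t4.png

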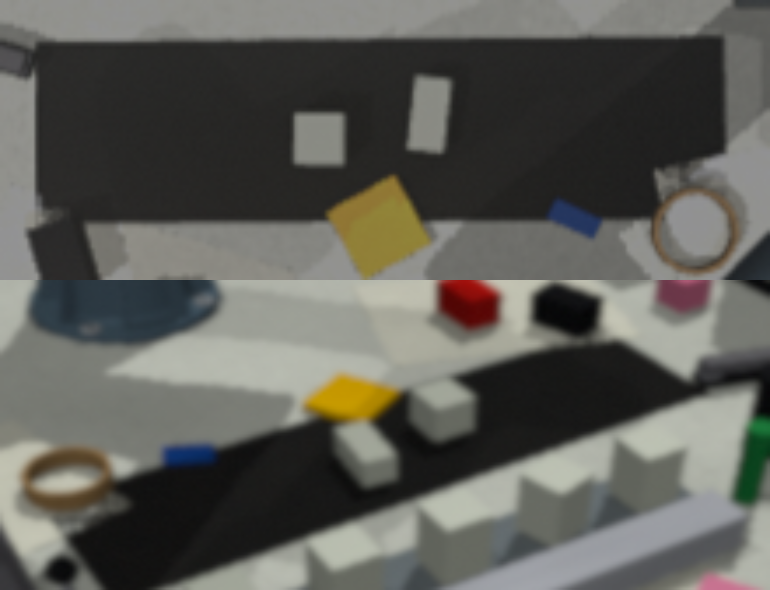

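Both views show the narrow tub unmoved at crop (430,113), so the close missed it for some unseen reason. I retry and check with the wrist camera.

Emit:
jog_arm(
  motion=[
    [[-0.042,0.794,0,0,0,-0.084,1],[-0.042,0.794,0,0,0,-0.084,1],[-0.042,0.794,0,0,0,-0.084,1],[-0.042,0.794,0,0,0,-0.084,1],[-0.042,0.794,0,0,0,-0.084,1],[-0.042,0.794,0,0,0,-0.084,1],[-0.042,0.794,0,0,0,-0.084,1],[-0.042,0.794,0,0,0,-0.084,1],[-0.042,0.794,0,0,0,-0.084,1],[-0.042,0.794,0,0,0,-0.084,1]],
  ],
)

```text
time: 53.3
tcp_pos: [0.4588, 0.0585, 0.1487]
tcp_rot: [0.0, 0.998, -0.063, 0.0]
ft_force: [-0.0, 0.2, 0.3]
width: 0.0854
grip_force: 0.0
```

Emit:
jog_arm(
  motion=[
    [[0,0,-0.4,0,0,0,1],[0,0,-0.4,0,0,0,1],[0,0,-0.4,0,0,0,1],[0,0,0,0,0,0,1],[0,0,0,0,0,0,1]],
  ],
)

```text
time: 53.92
tcp_pos: [0.4595, 0.057, 0.0891]
tcp_rot: [0.0, 0.998, -0.063, 0.0]
ft_force: [0.2, -1.3, -0.5]
width: 0.0853
grip_force: 0.0
```

```bash
python3 plan.py 459,57,110,-.126,0; python3 - <<'E'
from h import *
c=get_calibration("wrist"); a,d=read_camera("wrist"); b=read_camera("scene")[0][100:260,160:420,::-1]
P=cloud("wrist",d,c); z=P[...,2]; x=P[...,0]; y=P[...,1]
m=(z>.02)&(z<.06)&(x>.38)&(x<.53)&(y>-.05)&(y<.2)
for r in rects(m,P,300): print(r)
cv2.imwrite("pics/w5.png",np.hstack([cv2.resize(a[...,::-1],(400,250)),cv2.resize(b,(400,250))]))
E
```

```text
459,57,110,-.126,0 -> 1 [-0.011, -0.0, -0.023, 0.001, 0.006, 0.001]
t 53.92 q [-0.134  0.072  1.982 -0.     1.087  1.563] tcp [0.4595 0.057  0.0891] w 0.0853 F [ 0.2 -1.3 -0.5]
([324, 205], np.int32(3206), [460.1, 54.7], [34.0, 70.2], 83.0, np.float64(34.2))
([206, 242], np.int32(3058), [436.9, 160.6], [48.0, 49.0], 89.0, np.float64(46.0))
```

View pics/w5.png

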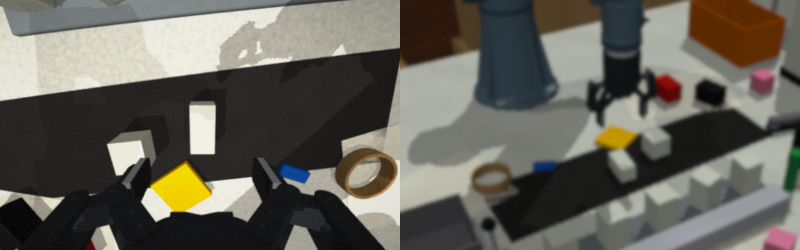

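```bash
python3 - <<'E'
from h import *
s=manip.get_state()
for n in ("scene","wrist"):
    c=get_calibration(n); rv=cv2.Rodrigues(np.array(c["R"]))[0]
    X=np.array([s["tcp_pos"],s["tcp_pos"]+[0,0,-.054],[.459,.057,.035]])
    print(n,cv2.projectPoints(X,rv,np.array(c["t"]),c["mtx"],c["distortion"])[0].reshape(-1,2).round(0).tolist())
c=get_calibration("wrist"); print("wristcam at",-np.array(c["R"]).T@np.array(c["t"]))
a,d=read_camera("scene"); P=cloud("scene",d)
m=(P[...,2]>.06)&(P[...,2]<.16)&(abs(P[...,0]-.459)<.12)&(abs(P[...,1]-.057)<.1)
Q=P[m]
for lo in (.06,.08,.1,.12,.14):
    q=Q[(Q[:,2]>lo)&(Q[:,2]<lo+.02)]; print(lo,len(q),q.min(0).round(3) if len(q) else "",q.max(0).round(3) if len(q) else "")
E
```

```text
scene [[304.0, 188.0], [304.0, 201.0], [304.0, 201.0]]
wrist [[321.0, 235.0], [321.0, 210.0], [321.0, 210.0]]
wristcam at [0.53480666 0.04678432 0.26032131]
0.06 0  
0.08 0  
0.1 0  
0.12 22 [0.453 0.002 0.131] [0.473 0.108 0.14 ]
0.14 61 [ 0.446 -0.     0.14 ] [0.476 0.112 0.16 ]
```

Emit:
jog_arm(
  motion=[
    [[0,0,-0.4,0,0,0,1],[0,0,-0.4,0,0,0,1],[0,0,-0.4,0,0,0,1],[0,0,-0.4,0,0,0,1],[0,0,0,0,0,0,1],[0,0,0,0,0,0,1]],
  ],
)

```text
time: 54.82
tcp_pos: [0.4598, 0.0569, 0.0093]
tcp_rot: [0.0, 0.998, -0.063, 0.001]
ft_force: [0.5, -0.2, -0.1]
width: 0.0854
grip_force: 0.0
```

```bash
python3 - <<'E'
from h import *
s=manip.get_state(); c=get_calibration("scene"); rv=cv2.Rodrigues(np.array(c["R"]))[0]
u=cv2.projectPoints(s["tcp_pos"].reshape(1,3),rv,np.array(c["t"]),c["mtx"],c["distortion"])[0].reshape(2)
a=read_camera("scene")[0][:,:,::-1].copy(); w=read_camera("wrist")[0][:,:,::-1]
print(u,s["tcp_pos"]); k=a[150:250,240:370]; k=cv2.resize(k,None,fx=3.5,fy=3.5,interpolation=cv2.INTER_CUBIC)
cv2.circle(k,(int((u[0]-240)*3.5),int((u[1]-150)*3.5)),3,(0,0,255),-1)
cv2.imwrite("pics/s6.png",np.hstack([k,cv2.resize(w[100:400,160:480],(345,350))]))
E
```

```text
[304.24692774 206.9859766 ] [0.45982405 0.05686285 0.00925489]
```

View pics/s6.png

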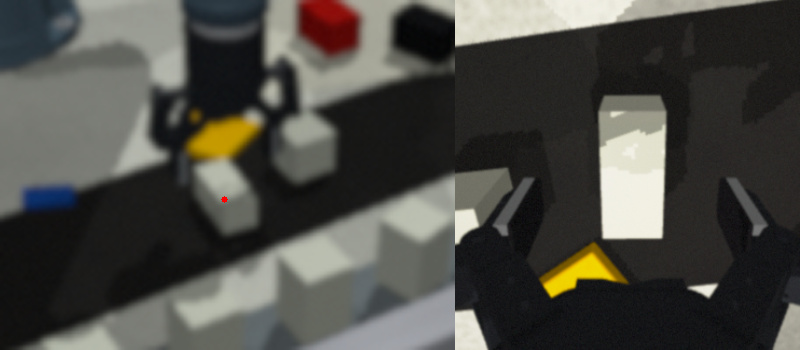

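In the scene crop the open fingertips, at (182,183) and (278,155), sit about 35 mm above the projected TCP (224,199). The fingers really are shorter than the nominal TCP suggests, so I go deeper in steps while watching the force.

Emit:
jog_arm(
  motion=[
    [[0,0,-0.15,0,0,0,1],[0,0,-0.15,0,0,0,1],[0,0,0,0,0,0,1],[0,0,0,0,0,0,1]],
  ],
)

```text
time: 55.42
tcp_pos: [0.4589, 0.057, -0.0068]
tcp_rot: [-0.0, 0.998, -0.063, -0.0]
ft_force: [1.0, 0.2, 0.6]
width: 0.0852
grip_force: 0.0
```

Emit:
jog_arm(
  motion=[
    [[0,0,-0.1,0,0,0,1],[0,0,-0.1,0,0,0,1],[0,0,0,0,0,0,1],[0,0,0,0,0,0,1]],
  ],
)

```text
time: 55.92
tcp_pos: [0.459, 0.057, -0.0167]
tcp_rot: [0.0, 0.998, -0.063, -0.0]
ft_force: [-0.9, -0.8, -0.1]
width: 0.0856
grip_force: 0.0
```

Emit:
jog_arm(
  motion=[
    [[0,0,0,0,0,0,0],[0,0,0,0,0,0,0],[0,0,0,0,0,0,0],[0,0,0,0,0,0,0],[0,0,0,0,0,0,0],[0,0,0,0,0,0,0]],
  ],
)

```text
time: 56.68
tcp_pos: [0.4593, 0.0569, -0.0165]
tcp_rot: [0.0, 0.998, -0.063, 0.0]
ft_force: [-0.2, 0.1, 3.0]
width: 0.0336
grip_force: 30.8
```

Gripped (33.6 mm). Lift it and carry it to the bin.

Emit:
jog_arm(
  motion=[
    [[0,0,0.4,0,0,0,0],[0,0,0.8,0,0,0,0],[0,0,0.8,0,0,0,0],[0,0,0.8,0,0,0,0],[0,0,0.8,0,0,0,0],[0,0,0,0,0,0,0]],
  ],
)

```text
time: 57.42
tcp_pos: [0.4613, 0.0567, 0.1665]
tcp_rot: [0.0, 0.998, -0.063, 0.003]
ft_force: [0.2, 0.4, -1.0]
width: 0.0337
grip_force: 30.4
```

Emit:
jog_arm(
  motion=[
    [[0.042,-0.814,0,0,0,0.084,0],[0.042,-0.814,0,0,0,0.084,0],[0.042,-0.814,0,0,0,0.084,0],[0.042,-0.814,0,0,0,0.084,0],[0.042,-0.814,0,0,0,0.084,0],[0.042,-0.814,0,0,0,0.084,0],[0.042,-0.814,0,0,0,0.084,0],[0.042,-0.814,0,0,0,0.084,0],[0.042,-0.814,0,0,0,0.084,0],[0.042,-0.814,0,0,0,0.084,0]],
  ],
)

```text
time: 58.68
tcp_pos: [0.4792, -0.3506, 0.1612]
tcp_rot: [-0.001, 1.0, -0.0, -0.001]
ft_force: [0.4, 0.4, -0.4]
width: 0.0336
grip_force: 30.5
```

Emit:
jog_arm(
  motion=[
    [[0,0,-0.6,0,0,0,0],[0,0,-0.8,0,0,0,0],[0,0,-0.8,0,0,0,0],[0,0,-0.6,0,0,0,0],[0,0,-0.2,0,0,0,0],[0,0,0,0,0,0,0],[0,0,0,0,0,0,0]],
  ],
)

```text
time: 59.55
tcp_pos: [0.4808, -0.3508, 0.0146]
tcp_rot: [0.001, 1.0, -0.0, 0.001]
ft_force: [-0.3, -0.4, 0.2]
width: 0.0334
grip_force: 30.5
```

Release with the fingers only partly open, rise, then go back over the short tub.

Emit:
jog_arm(
  motion=[
    [[0,0,-0.1,0,0,0,0],[0,0,0,0,0,0,0.6],[0,0,0,0,0,0,0.6],[0,0,0,0,0,0,0.6],[0,0,0.5,0,0,0,0.6],[0,0,0.8,0,0,0,0.6],[0,0,0.8,0,0,0,0.6],[0,0,0.8,0,0,0,0.6],[0,0,0,0,0,0,0.6]],
  ],
)

```text
time: 60.68
tcp_pos: [0.482, -0.3521, 0.1578]
tcp_rot: [0.003, 1.0, -0.0, 0.003]
ft_force: [-0.1, 0.2, -0.8]
width: 0.0514
grip_force: 0.0
```

```bash
python3 look.py; python3 - <<'E'
import numpy as np
from h import *
p,d=read_camera("top"); P=cloud("top",d); z=P[...,2]
m=np.zeros(z.shape,bool); m[186:235,424:490]=1
print(rects(m&(z>.015)&(z<.055)&(p.min(2)>110),P,30))
E
python3 plan.py 436.5,161.8,140,0,0,14
```

```text
tub [291, 224] 194 [436.3, 162.1] [44.0, 43.3] 89.5 46.8
[([441, 212], np.int32(92), [476.8, -347.9], [32.8, 53.9], 89.7, np.float64(41.0))]
436.5,161.8,140,0,0,14 -> 14 [-0.062, 0.731, -0.051, 0.0, 0.0, 0.0]
t 60.77 q [-0.83   0.27   1.605 -0.     1.266  0.742] tcp [ 0.4801 -0.35    0.1535] w 0.0514 F [-0.4 -0.  -0.1]
```

The narrow tub is in the bin at (477,-348). Next is the short tub at (291,224).

Emit:
jog_arm(
  motion=[
    [[-0.062,0.731,-0.051,0,0,0,1],[-0.062,0.731,-0.051,0,0,0,1],[-0.062,0.731,-0.051,0,0,0,1],[-0.062,0.731,-0.051,0,0,0,1],[-0.062,0.731,-0.051,0,0,0,1],[-0.062,0.731,-0.051,0,0,0,1],[-0.062,0.731,-0.051,0,0,0,1],[-0.062,0.731,-0.051,0,0,0,1],[-0.062,0.731,-0.051,0,0,0,1],[-0.062,0.731,-0.051,0,0,0,1]],
  ],
)

```text
time: 62.02
tcp_pos: [0.4475, 0.0169, 0.1261]
tcp_rot: [-0.0, 1.0, -0.0, -0.002]
ft_force: [0.5, -0.1, 0.2]
width: 0.0855
grip_force: 0.0
```

Emit:
jog_arm(
  motion=[
    [[-0.062,0.731,-0.051,0,0,0,1],[-0.062,0.731,-0.051,0,0,0,1],[-0.062,0.731,-0.051,0,0,0,1],[-0.062,0.731,-0.051,0,0,0,1],[0,0,0,0,0,0,1],[0,0,0,0,0,0,1],[0,0,0,0,0,0,1]],
  ],
)

```text
time: 62.9
tcp_pos: [0.4365, 0.1608, 0.1172]
tcp_rot: [0.0, 1.0, -0.001, -0.0]
ft_force: [0.8, 0.2, -0.7]
width: 0.0853
grip_force: 0.0
```

```bash
python3 plan.py 436.5,161.8,140,0,0; python3 - <<'E'
from h import *
c=get_calibration("wrist"); a,d=read_camera("wrist")
P=cloud("wrist",d,c); z=P[...,2]; x=P[...,0]; y=P[...,1]
print(rects((z>.02)&(z<.06)&(x>.38)&(x<.5)&(y>.08)&(y<.25),P,300))
E
```

```text
436.5,161.8,140,0,0 -> 1 [-0.001, 0.021, 0.015, 0.003, -0.006, 0.01]
t 62.9 q [ 0.097  0.035  1.955 -0.     1.153  1.67 ] tcp [0.4365 0.1608 0.1172] w 0.0853 F [ 0.8  0.2 -0.7]
[([322, 199], np.int32(2826), [437.1, 160.2], [46.1, 48.5], 89.2, np.float64(46.1))]
```

Emit:
jog_arm(
  motion=[
    [[0,0,-0.6,0,0,0,1],[0,0,-0.6,0,0,0,1],[0,0,-0.6,0,0,0,1],[0,0,-0.4,0,0,0,1],[0,0,-0.2,0,0,0,1],[0,0,-0.14,0,0,0,1],[0,0,0,0,0,0,1],[0,0,0,0,0,0,1]],
  ],
)

```text
time: 63.95
tcp_pos: [0.4373, 0.1617, -0.0087]
tcp_rot: [-0.0, 1.0, -0.0, 0.001]
ft_force: [0.1, 1.1, 0.4]
width: 0.0855
grip_force: 0.0
```

Emit:
jog_arm(
  motion=[
    [[0,0,0,0,0,0,0],[0,0,0,0,0,0,0],[0,0,0,0,0,0,0],[0,0,0,0,0,0,0],[0,0,0,0,0,0,0],[0,0,0,0,0,0,0]],
  ],
)

```text
time: 64.7
tcp_pos: [0.4371, 0.1618, -0.0089]
tcp_rot: [-0.0, 1.0, -0.0, 0.0]
ft_force: [-1.3, 0.6, 5.0]
width: 0.0451
grip_force: 31.6
```

Emit:
jog_arm(
  motion=[
    [[0,0,0.4,0,0,0,0],[0,0,0.8,0,0,0,0],[0,0,0.8,0,0,0,0],[0,0,0.8,0,0,0,0],[0,0,0.8,0,0,0,0],[0,0,0,0,0,0,0]],
  ],
)

```text
time: 65.45
tcp_pos: [0.4389, 0.1619, 0.1738]
tcp_rot: [-0.0, 1.0, -0.0, 0.003]
ft_force: [0.1, -0.1, -0.8]
width: 0.0454
grip_force: 31.0
```

Emit:
jog_arm(
  motion=[
    [[0.061,-0.827,0,0,0,0,0],[0.061,-0.827,0,0,0,0,0],[0.061,-0.827,0,0,0,0,0],[0.061,-0.827,0,0,0,0,0],[0.061,-0.827,0,0,0,0,0],[0.061,-0.827,0,0,0,0,0],[0.061,-0.827,0,0,0,0,0],[0.061,-0.827,0,0,0,0,0],[0.061,-0.827,0,0,0,0,0],[0.061,-0.827,0,0,0,0,0]],
  ],
)

```text
time: 66.7
tcp_pos: [0.4662, -0.2525, 0.1687]
tcp_rot: [-0.001, 1.0, -0.0, -0.001]
ft_force: [0.4, 0.2, 0.0]
width: 0.0454
grip_force: 31.1
```

Emit:
jog_arm(
  motion=[
    [[0.061,-0.827,0,0,0,0,0],[0.061,-0.827,0,0,0,0,0],[0.061,-0.827,0,0,0,0,0],[0.061,-0.827,0,0,0,0,0],[0,0,0,0,0,0,0],[0,0,0,0,0,0,0],[0,0,0,0,0,0,0]],
  ],
)

```text
time: 67.58
tcp_pos: [0.4793, -0.4158, 0.17]
tcp_rot: [-0.001, 1.0, 0.0, -0.0]
ft_force: [-0.4, -1.0, -0.2]
width: 0.0457
grip_force: 31.1
```

Emit:
jog_arm(
  motion=[
    [[0,0,-0.6,0,0,0,0],[0,0,-0.8,0,0,0,0],[0,0,-0.8,0,0,0,0],[0,0,-0.6,0,0,0,0],[0,0,-0.25,0,0,0,0],[0,0,0,0,0,0,0],[0,0,0,0,0,0,0]],
  ],
)

```text
time: 68.45
tcp_pos: [0.4803, -0.4181, 0.0199]
tcp_rot: [0.001, 1.0, -0.0, 0.001]
ft_force: [0.4, -0.1, -0.3]
width: 0.0458
grip_force: 31.1
```

Emit:
jog_arm(
  motion=[
    [[0,0,0,0,0,0,0.7],[0,0,0,0,0,0,0.7],[0,0,0,0,0,0,0.7],[0,0,0.5,0,0,0,0.7],[0,0,0.8,0,0,0,0.7],[0,0,0.8,0,0,0,0.7],[0,0,0.8,0,0,0,0.7],[0,0.5,0.4,0,0,0,0],[0,0,0,0,0,0,0],[0,0,0,0,0,0,0]],
  ],
)

```text
time: 69.7
tcp_pos: [0.479, -0.3922, 0.1822]
tcp_rot: [-0.0, 1.0, -0.0, -0.0]
ft_force: [-0.3, -0.2, -1.0]
width: 0.0053
grip_force: 0.0
```

```bash
python3 look.py; python3 hung.py; python3 - <<'E'
from h import *
p,d=read_camera("top"); P=cloud("top",d); z=P[...,2]
m=np.zeros(z.shape,bool); m[186:235,424:490]=1
for r in rects(m&(z>.015)&(z<.057)&(p.min(2)>100),P,30): print("bin",*r)
m[:]=0; m[155:190,410:440]=1
for r in rects(m&(z>.085)&(z<.13),P,5): print("ball",*r)
p,d=read_camera("scene"); P=cloud("scene",d); z=P[...,2]
x=P[...,0];y=P[...,1]
m=(x>.52)&(x<.7)&(y>-.34)&(y<-.23)&(z>.085)&(z<.13)
Q=P[m]; print("ball scene",len(Q),Q.min(0).round(3),Q.max(0).round(3))
E
python3 plan.py
```

```text
hung/peg [266, 158] 207 [655.7, 238.7] [46.5, 44.9] 88.3 89.4
hung/peg [298, 158] 208 [651.8, 133.7] [47.7, 46.0] 14.7 88.6
hung/peg [331, 159] 198 [649.1, 27.9] [42.6, 45.6] 89.1 89.2
hung/peg [362, 160] 207 [645.4, -74.9] [45.7, 45.4] 88.9 89.0
hung/peg [395, 159] 207 [644.9, -181.7] [47.5, 45.5] 88.4 88.9
bin [443, 210] 195 [481.9, -348.5] [34.2, 64.2] 89.3 40.2
bin [460, 211] 50 [477.4, -406.5] [19.2, 43.9] 87.6 52.4
ball [426, 178] 56 [579.5, -278.3] [23.1, 24.1] 44.9 118.3
ball scene 98 [ 0.573 -0.294  0.085] [ 0.596 -0.271  0.119]
t 69.9 q [-0.878  0.297  1.511 -0.     1.336  0.694] tcp [ 0.4788 -0.3923  0.1817] w -0.0002 F [-1.2 -0.3 -0.7]
```

Both odd tubs are in the bin, at y -348 and about -410. All four hang at 88.6 to 89.2 mm. The lever ball is at about (582,-281,104). I go behind it with shut fingers.

Emit:
jog_arm(
  motion=[
    [[0.23,0.556,-0.16,0,0,0,0],[0.23,0.556,-0.16,0,0,0,0],[0.23,0.556,-0.16,0,0,0,0],[0.23,0.556,-0.16,0,0,0,0],[0,0,0,0,0,0,0],[0,0,-0.613,0,0,0,0],[0,0,-0.613,0,0,0,0],[0,0,-0.613,0,0,0,0],[0,0,0,0,0,0,0],[0,0,0,0,0,0,0]],
  ],
)

```text
time: 71.15
tcp_pos: [0.5258, -0.2822, 0.0602]
tcp_rot: [0.001, 1.0, -0.001, 0.0]
ft_force: [0.2, -0.7, 0.0]
width: 0.0001
grip_force: 0.0
```

```bash
python3 plan.py; python3 - <<'E'
from h import *
a=read_camera("scene")[0][190:300,150:320,::-1]
cv2.imwrite("pics/s7.png",cv2.resize(a,None,fx=3.5,fy=3.5,interpolation=cv2.INTER_CUBIC))
E
```

```text
t 71.15 q [-0.691  0.39   1.657 -0.     1.093  0.881] tcp [ 0.5258 -0.2822  0.0602] w 0.0001 F [ 0.2 -0.7  0. ]
```

View pics/s7.png

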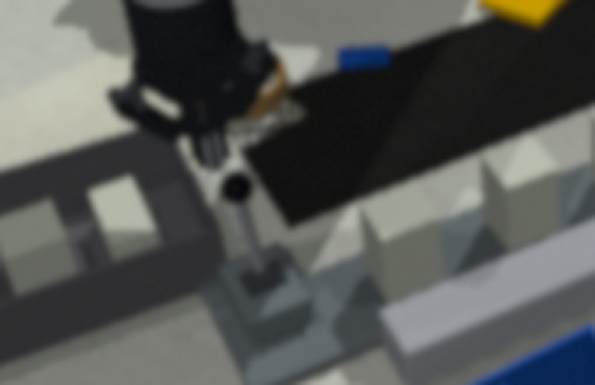

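The shut fingertips at (210,155) are right behind the black ball at (237,187), clear of the bin. Push.

Emit:
jog_arm(
  motion=[
    [[0.25,0,0,0,0,0,0],[0.25,0,0,0,0,0,0],[0.25,0,0,0,0,0,0],[0.25,0,0,0,0,0,0],[0.25,0,0,0,0,0,0],[0.25,0,0,0,0,0,0],[0.25,0,0,0,0,0,0],[0.2,0,0,0,0,0,0],[0,0,0,0,0,0,0]],
  ],
)

```text
time: 72.32
tcp_pos: [0.6237, -0.2809, 0.0591]
tcp_rot: [0.0, 1.0, 0.0, 0.0]
ft_force: [-0.8, -0.8, 0.5]
width: 0.0002
grip_force: 0.0
```

Emit:
jog_arm(
  motion=[
    [[0.1,0,0,0,0,0,0],[0.1,0,0,0,0,0,0],[0,0,0,0,0,0,0]],
  ],
)

```text
time: 72.7
tcp_pos: [0.6263, -0.2809, 0.0587]
tcp_rot: [-0.001, 1.0, -0.0, -0.007]
ft_force: [-25.9, 1.3, 14.8]
width: 0.0003
grip_force: 12.8
```

```bash
cat > ball.py <<'E'
from h import *
p,d=read_camera("scene"); P=cloud("scene",d); x,y,z=P[...,0],P[...,1],P[...,2]
m=(x>.55)&(x<.75)&(y>-.34)&(y<-.23)&(z>.088)&(z<.135)&(p.max(2)<60)
n,l,s,c=cv2.connectedComponentsWithStats(m.astype(np.uint8))
for i in range(1,n):
    if s[i,4]>15: Q=P[l==i]; print(c[i].round(),s[i,4],Q.min(0).round(3),Q.max(0).round(3))
E
python3 ball.py
```

```text
[225. 256.] 205 [ 0.617 -0.312  0.097] [ 0.663 -0.249  0.135]
```

The stop is reached (26 N). Back away and check.

Emit:
jog_arm(
  motion=[
    [[-0.4,0,0,0,0,0,0],[-0.8,0,0.2,0,0,0,0],[-0.8,0,0.4,0,0,0,0],[-0.8,0,0.8,0,0,0,0],[-0.8,0,0.8,0,0,0,0],[-0.8,0,0.4,0,0,0,0],[0,0,0,0,0,0,0],[0,0,0,0,0,0,0]],
  ],
)

```text
time: 73.75
tcp_pos: [0.4131, -0.2812, 0.1893]
tcp_rot: [0.0, 1.0, -0.001, 0.0]
ft_force: [-0.2, -0.7, -0.1]
width: 0.0
grip_force: 0.0
```

```bash
python3 ball.py; python3 hung.py; python3 - <<'E'
from h import *
a=read_camera("scene")[0][130:320,100:440,::-1]
cv2.imwrite("pics/s8.png",cv2.resize(a,None,fx=2.3,fy=2.3,interpolation=cv2.INTER_CUBIC))
E
```

```text
[226. 262.] 78 [ 0.644 -0.296  0.096] [ 0.663 -0.273  0.115]
hung/peg [266, 158] 208 [655.6, 238.5] [46.5, 43.9] 89.1 89.4
hung/peg [298, 158] 207 [652.9, 133.9] [48.1, 45.9] 14.2 89.7
hung/peg [330, 158] 196 [650.0, 27.8] [42.6, 43.9] 89.4 89.0
hung/peg [362, 160] 206 [645.4, -75.2] [45.9, 45.0] 87.6 88.9
hung/peg [395, 159] 206 [644.4, -182.1] [48.4, 44.9] 89.7 88.6
```

View pics/s8.png

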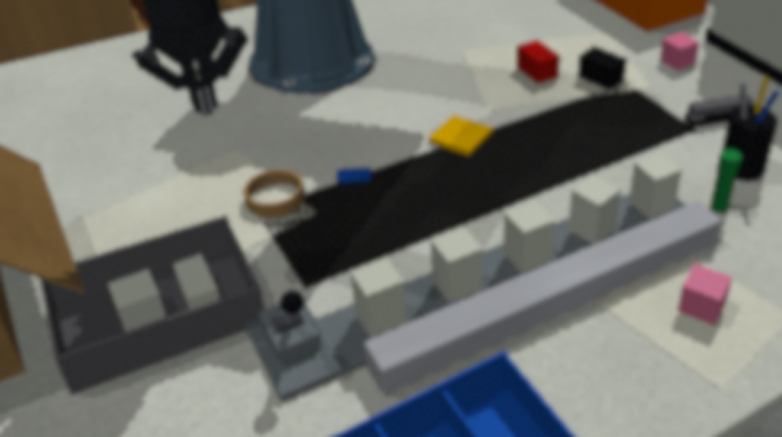

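```bash
python3 - <<'E'
from h import *
p,d=read_camera("top"); P=cloud("top",d); z=P[...,2]
m=np.zeros(z.shape,bool); m[145:190,405:440]=1
for r in rects(m&(z>.085)&(z<.13),P,5): print("ball",*r)
h=m&(z>.03)&(z<.07)
for r in rects(h,P,20): print("housing",*r)
E
```

```text
ball [426, 158] 57 [648.9, -280.6] [25.3, 24.2] 34.0 113.3
housing [421, 172] 275 [609.5, -279.9] [47.5, 68.3] 88.7 38.5
housing [431, 187] 38 [554.5, -315.6] [49.6, 12.4] 86.4 57.3
```

Ball now at x≈649, z≈113 (top). The travel reads about 69 mm against a nominal 77 mm, so I give it one more confirming push, a bit lower.

Emit:
jog_arm(
  motion=[
    [[0.8,0,-0.4,0,0,0,0],[0.8,0,-0.8,0,0,0,0],[0.8,0,-0.8,0,0,0,0],[0.8,0,-0.4,0,0,0,0],[0.3,0,-0.2,0,0,0,0],[0,0,-0.2,0,0,0,0],[0,0,0,0,0,0,0],[0,0,0,0,0,0,0]],
  ],
)

```text
time: 74.95
tcp_pos: [0.5874, -0.2812, 0.0496]
tcp_rot: [0.0, 1.0, -0.0, -0.0]
ft_force: [0.6, -1.2, -0.2]
width: -0.0001
grip_force: 0.0
```

Emit:
jog_arm(
  motion=[
    [[0.2,0,0,0,0,0,0],[0.2,0,0,0,0,0,0],[0.1,0,0,0,0,0,0],[0,0,0,0,0,0,0]],
  ],
)

```text
time: 75.45
tcp_pos: [0.6133, -0.281, 0.0492]
tcp_rot: [0.0, 1.0, 0.0, 0.0]
ft_force: [-0.4, 0.0, 0.4]
width: -0.0003
grip_force: 0.0
```

Emit:
jog_arm(
  motion=[
    [[0.1,0,0,0,0,0,0],[0.1,0,0,0,0,0,0],[0,0,0,0,0,0,0]],
  ],
)

```text
time: 75.82
tcp_pos: [0.6208, -0.281, 0.0487]
tcp_rot: [-0.0, 1.0, -0.0, -0.003]
ft_force: [-7.7, -0.6, 3.3]
width: -0.0
grip_force: 4.4
```

Emit:
jog_arm(
  motion=[
    [[0.06,0,0,0,0,0,0],[0,0,0,0,0,0,0]],
  ],
)

```text
time: 76.08
tcp_pos: [0.6212, -0.2809, 0.0485]
tcp_rot: [-0.001, 1.0, -0.0, -0.005]
ft_force: [-17.7, -0.1, 8.3]
width: 0.0003
grip_force: 9.8
```

Hard stop confirmed. The contact point moved 5 mm in x over 10 mm of height, which fits a 0.5 rad lean. Back off and hand in.

Emit:
jog_arm(
  motion=[
    [[-0.4,0,0,0,0,0,0],[-0.8,0,0.4,0,0,0,0],[-0.8,0,0.6,0,0,0,0],[-0.8,0,0.8,0,0,0,0],[-0.8,0,0.8,0,0,0,0],[0,0,0,0,0,0,0],[0,0,0,0,0,0,0],[0,0,0,0,0,0,0]],
  ],
)

```text
time: 77.08
tcp_pos: [0.4459, -0.2804, 0.1777]
tcp_rot: [-0.001, 1.0, 0.0, -0.001]
ft_force: [0.2, 0.3, -1.4]
width: -0.0001
grip_force: 0.0
```

```bash
python3 hung.py; python3 ball.py; python3 -c "
from rig import ticket
print(ticket.hand_in())"
```

```text
hung/peg [266, 158] 207 [655.6, 238.3] [46.9, 44.1] 89.4 89.0
hung/peg [298, 158] 206 [652.4, 133.7] [47.7, 45.9] 13.6 89.1
hung/peg [331, 159] 199 [649.2, 27.8] [42.6, 45.3] 89.4 89.6
hung/peg [362, 160] 210 [645.4, -75.1] [45.5, 45.3] 88.7 88.5
hung/peg [395, 159] 209 [645.5, -181.5] [47.6, 45.5] 86.9 89.2
[226. 262.] 80 [ 0.646 -0.296  0.096] [ 0.665 -0.273  0.116]
the job is handed in; nothing more can be done
None
```

All four right-sized tubs hang fully down on their own pegs, both odd-sized tubs are in the grey bin, the blower lever is pushed over to its stop, and the job was handed in at about 77 s; the verdict was not shown.

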